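Hang the findings caddy on the spring-balanced arm

TASK

A tall, top-heavy pin stand is in the way in front of the hook of the spring-balanced arm: first carry it, always upright, to the round cork pad and leave it standing free in the middle. Then hang the findings caddy by its bail in the dip of the arm's hook, lower it gently while the arm sinks under the weight, and let go only once the arm carries it and has come to rest; the arm must never drop or bounce. Keep the caddy level enough that nothing would spill, and leave everything else on the bench where it is.

Things in the scene. Friction and masses are not known exactly. Their poses are not given: they have to be found in the camera images.
- balancer: Foot and column of the balance arm, fixed: dark round foot 116 mm across, 22 mm aluminium column, forked head, top 231 mm up. Origin under the foot's centre, z up. The arm points along this frame's -x; its hinge runs along y through the column's axis, 215 mm up.
- beam (a joint): Hinge of the sprung arm, rad. 0 = unloaded, on its upper stop, the arm rising 0.20 rad above level to its tip; grows as it sinks (0.20 = level, stop 0.60). Spring 3 N m/rad, lightly damped, starts to sink at 0.4 N on the hook. The caddy (0.3 to 0.52 kg, varies) sinks it 0.20 to 0.40 rad, the hook then 45 to 90 mm lower.
- hook_seat (a point): Lowest point of the bar's centre line in the V-shaped hook at the arm's end, 235 mm out from the hinge and 14 mm below the arm's line; moves with the arm. Steel bar 10 mm thick (arm 12 mm). The upturned tip ends 27 mm farther out, its top 30 mm above this point with the arm level, 35 mm unloaded. The bail goes over the tip from outside towards the column, then down into the dip.
- caddy_center (a point): Caddy: open pale wooden box 100 (x) by 110 (y) by 50 mm high with small pots fixed inside, a rigid steel bail (8 mm round bar) arching over it across y, and an upright wooden grip block on top of the bail. Whole height 174 mm. Point: on the axis, 87 mm above the underside. The arm must pass under the bail along the caddy's x axis, either way round.
- caddy_grip (a point): Centre of the caddy's grip block, which is 24 (x) by 34 (y) by 42 mm high; 66 mm above caddy_center and 37 mm above caddy_bail. Fingers that close along the caddy's y stay clear of the hook's tip.
- caddy_bail (a point): Underside of the middle of the caddy's bail, 116 mm above the caddy's underside; in place it lies 5 mm above hook_seat. The bail falls 12 mm from here to each shoulder (y = 46 mm), so it centres itself. The opening below it is 84 mm wide and 66 mm high in the middle.
- stand_center (a point): Pin stand, 210 mm tall, top-heavy, about 0.22 kg: round brass foot 52 mm across, brass stem 10 mm thick, heavy turned dark-wood head. Point: on its axis, 105 mm above the underside. It tips over easily: grasp it by the head.
- stand_head (a point): Centre of the pin stand's head, 187 mm above its underside: 36 mm across for 29 mm of height, narrowing above and below (165 to 210 mm up).
- pad_top (a point): Centre of the top face of the round cork pad, fixed, 90 mm across, 4 mm thick, flat on the bench.
- tray_center (a point): Bystander: open pale wooden tray without bail, 120 by 90 by 40 mm. Point: centre, 20 mm up.
- bottle_center (a point): Bystander: tall amber bottle with black cap, 48 mm across, 232 mm tall. Point: axis, half-way up.
- jar_center (a point): Bystander: pale jar with a metal cap, 56 mm across, 75 mm tall. Point: centre.
- spool_center (a point): Bystander: blue spool, 40 mm across, 50 mm tall. Point: centre.
- bangle_center (a point): Bystander: brass bangle lying flat, 68 mm across, 12 mm high. Point: centre.
- fan_center (a point): Bystander: round blue fan lying flat, disc 150 mm across, 6 mm thick, handle reaching 220 mm from this point along its -x. Point: centre of the disc.
- tin0_center (a point): Bystander: round tin with blue lid, 62 mm across, 20 mm tall. Point: centre.
- tin1_center (a point): Bystander: another tin like tin0. Point: centre.
There are look-alikes about, which are no part of the job. What is shaped like the part that bears stand_center but red is not meant.

How it is judged:
On the way, in this order (a step that is already met when the one before it is completed fails the run):
1. the pin stand stands free and upright on the middle of the cork pad (horizontal distance between stand_center and pad_top below 0.02 m and angle between stand_center's own z axis and vertical below 0.08 rad and z of stand_center in the frame of pad_top between 0.098 and 0.112 m and contact force between the fingers and stand below 0.1 N), for 0.2 s.
2. the caddy's bail lies in the hook, the arm has sunk and is still, while the gripper still holds the caddy (distance between caddy_bail and hook_seat below 0.018 m and value of joint beam above 0.12 rad and velocity of joint beam between -0.08 and 0.08 rad/s and contact force between the fingers and caddy above 0.5 N), for 0.2 s.
At the end, for the whole second after the job is handed in: The caddy hangs free from the hook (bail within 18 mm of the seat point), tilted under 0.2 rad, the arm sunk by more than 0.12 rad and still; the pin stand stands free, upright and still, within 20 mm of the pad's centre (all of step 1 and distance between caddy_bail and hook_seat below 0.018 m and value of joint beam above 0.12 rad and velocity of joint beam between -0.08 and 0.08 rad/s and angle between caddy_center's own z axis and vertical below 0.2 rad and linear speed of caddy below 0.04 m/s and linear speed of stand below 0.02 m/s and contact force between the fingers and caddy below 0.1 N); the robot touches nothing.
It fails at once if the pin stand leans over by more than 0.35 rad (angle between stand_center's own z axis and vertical above 0.35 rad).
It fails at once if the caddy tilts by more than 0.45 rad (angle between caddy_center's own z axis and vertical above 0.45 rad).
It fails at once if the arm drops or springs up faster than 0.7 rad/s (released or dropped before it settled) (velocity of joint beam above 0.7 rad/s or velocity of joint beam below -0.7 rad/s).
It fails at once if one of the bystanders is moved by more than 25 mm (distance of any of tray_center, bottle_center, jar_center, spool_center, bangle_center, fan_center, tin0_center, tin1_center from where it was at the start of the episode above 0.025 m).
It also fails if it takes over 72 s, if anything falls off the work surface, if the arm or the gripper's body presses on something with over 40 N, if the wrist force passes 120 N, or if a joint passes its speed limit or range.

ROBOT

A 6-joint arm with a two-finger parallel gripper is mounted at the origin on the work surface. World frame = base frame: x ahead of the robot, y to its left, z up, the work surface at z = 0. Lengths are in m, angles in rad, forces in N, time in s.
With the tool pointing down it reaches from about 0.375 to 0.9 m from the base axis. Payload 3.1 kg.
Tool frame: the origin (TCP) lies midway between the tips of the shut fingers; the grasp point (between the pads) lies robot.grip_point_offset behind it (robot.grip_point_offset is the distance from the TCP to the grasp point, in m); z points along the fingers, y is the direction in which the jaws open and shut (so a half turn about z gives the same grasp; the last joint's range is limited). The gripper opens to 87 mm and grips with 3 to 60 N. Pads are 19 mm wide; open, the fingers measure 117 mm over their backs; the gripper's body (75 mm by 190 mm) begins 51 mm behind the grasp point.
Start: joints at [0.938, 0.527, 1.433, -0, 1.181, -0.178], TCP at [0.275, 0.561, 0.223] pointing down, gripper open.
Joint ranges: [-3.08, 3.08], [-0.75, 2.2], [0.22, 2.44], [-1.43, 4.57], [0, 2.65], [-2.85, 2.85]. Speed limits (rad/s): [2.79, 2.79, 3.14, 3.14, 3.14, 3.14].

INTERFACE

Orientations are given as a unit quaternion [x, y, z, w].
In Python, from rig import robot, cams, hand_in gives the robot as it stands. The module is installed in compiled form; this text tells all that it offers.
- The arm moves only by the tool send_rows, never from a script. Its argument "steps" is one flat list of numbers, 5 for each row, row after row: the finger opening in m, from 0 to 0.087, then the shift along the tool's x, y, z in m, then the turn about the tool's z in rad. A call has 1 to 8 rows; each row is the pose to reach, as a shift and turn from the pose measured when the call began, along the tool's axes at that moment; what a row does not reach only later rows make up. A row lasts 1/8 s, in which the tool goes at most 62.5 mm and 10.7 degrees, less where a joint would pass 70% of its speed; a pose out of reach is approached as far as the arm can. A call with a gripper value outside its range is refused whole. The fingers move at their own pace and stop on an object; "force" is the grip in N (left out, the last holds). Time passes only in rows, so rows that repeat a pose let the fingers close. It gives the time, the measured TCP pose, the force and the opening at its end, in the units of the state.
- robot.get_obs(): the state, without advancing time (a new reading comes with each control period).
- cams.camera(name): name is "scene" or "top" or "wrist"; returns a dict with "color" (480x640x3 uint8, red, green, blue), "range_z" (480x640 float32, m along the optical axis (not along the pixel's ray), 0 where there is no reading), "intrinsics" (3x3 intrinsics, pixels), "extrinsics" (4x4, takes a point from camera to world coordinates). Camera axes: x right, y down, z forward; pixel columns grow to the right and rows downward; lengths in m; the calibration is good to about 2 mm. The wrist camera is an equidistant fisheye: a pixel r from the principal point sees the ray r / f radians off the axis. A picture is of the moment at which its call begins.
- hand_in(): hands the job in, once; it reports no verdict.
The state is a dict: "time": time; "q": joint angles; "joint_velocities": joint speeds; "joint_torque": joint torques, N m; "position": TCP position; "tool_rot": TCP orientation; "ft_force": force on the tool from outside, world axes, zero at the start; "moment": the same for the moment, N m; "grip_width": finger opening in m.
Only numpy, scipy, OpenCV 4.12 (cv2) and the standard library are available. Lean on these libraries where they do the work, as an engineer would, in place of code of your own. Each camera call takes 0.05 s, during which the arm holds its last target.

## Working session

There is one attempt and no reset: what is moved stays moved. The work goes in short steps, Python scripts to look and compute and a tool call to move; the robot and the scene stay as the last step left them, time stands still between calls to the robot, and variables do not carry over. Pictures are saved under pics/ and viewed, and the job is handed in when it is done.

Besides the shell and the picture viewer there is one more tool, called after "Call:" by a JSON object that holds its "method" and its "body", one argument or row to a line. send_rows: Moves the arm, as the interface text tells. Its arguments: {"type":"object","properties":{"steps":{"type":"array","items":{"type":"number"}},"force":{"type":"number"}},"required":["steps"]}

```bash
mkdir -p pics; ls
cat > h.py <<'E'
import numpy as np, cv2
from rig import robot, cams, hand_in
def snap(n,f=None):
    c=cams.camera(n)
    np.savez(f'/tmp/{n}.npz',**{k:c[k] for k in c})
    cv2.imwrite(f'pics/{f or n}.png',c['color'][:,:,::-1]); return c
def load(n): return dict(np.load(f'/tmp/{n}.npz'))
def cloud(c):
    K=c['intrinsics'];T=c['extrinsics'];z=c['range_z']
    v,u=np.mgrid[:480,:640]
    p=np.stack([(u-K[0,2])/K[0,0]*z,(v-K[1,2])/K[1,1]*z,z],-1)
    return p@T[:3,:3].T+T[:3,3]
E
python3 - <<'E'
from h import *
o=robot.get_obs();print(o, robot.grip_point_offset)
for n in ['scene','top','wrist']:
    c=snap(n,n+'0');print(n,c['intrinsics'].tolist(),c['extrinsics'].round(3).tolist())
E
```

```text
pics
{'time': 0.0, 'q': array([ 9.37489261e-01,  5.28494131e-01,  1.43388653e+00,  1.91854908e-05,
        1.18140404e+00, -1.78532013e-01]), 'joint_velocities': array([-0.00088167,  0.00074941, -0.00099809,  0.00022926, -0.00074955,
       -0.00097322]), 'joint_torque': array([ 5.44352060e-04, -4.40039170e+01, -1.76595247e+01,  6.34364784e-02,
        5.80394478e-02, -1.32943342e-04]), 'position': array([0.27408645, 0.56088524, 0.22155948]), 'tool_rot': array([ 2.25436493e-01,  9.74257249e-01, -1.00345364e-03, -4.40928047e-04]), 'ft_force': array([ 0.5996596 , -1.45116006,  0.01703398]), 'moment': array([0.01220462, 0.0172948 , 0.00439613]), 'grip_width': 0.08687900151521193} 0.0187
scene [[508.9386383519607, 0.0, 317.2868189612694], [0.0, 508.9386383519607, 241.34215204601773], [0.0, 0.0, 1.0]] [[0.708, 0.448, -0.546, 1.203], [0.706, -0.439, 0.556, -0.677], [0.01, -0.779, -0.627, 0.92], [0.0, 0.0, 0.0, 1.0]]
top [[597.0466788458755, 0.0, 325.1209136918182], [0.0, 597.0466788458755, 242.71724908089303], [0.0, 0.0, 1.0]] [[-0.024, -0.991, 0.133, 0.356], [-1.0, 0.024, 0.002, -0.029], [-0.006, -0.133, -0.991, 1.701], [0.0, 0.0, 0.0, 1.0]]
wrist [[371.64829954431775, 0.0, 319.5054888302963], [0.0, 371.64829954431775, 231.73298477148182], [0.0, 0.0, 1.0]] [[0.44, 0.872, 0.215, 0.216], [0.898, -0.427, -0.107, 0.59], [-0.002, 0.24, -0.971, 0.384], [0.0, 0.0, 0.0, 1.0]]
```

View pics/scene0.png

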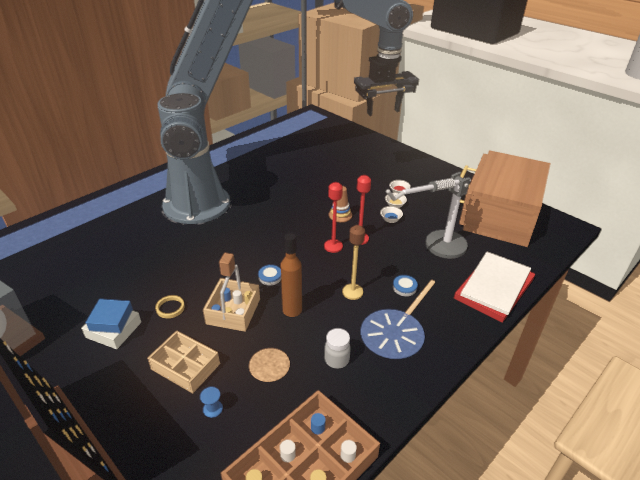

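View pics/top0.png

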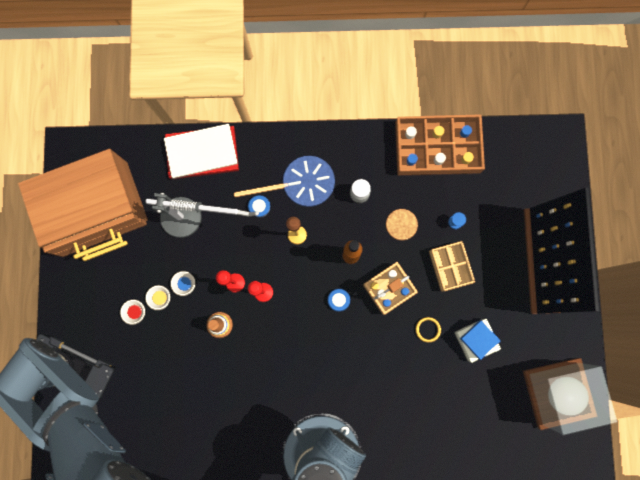

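View pics/wrist0.png

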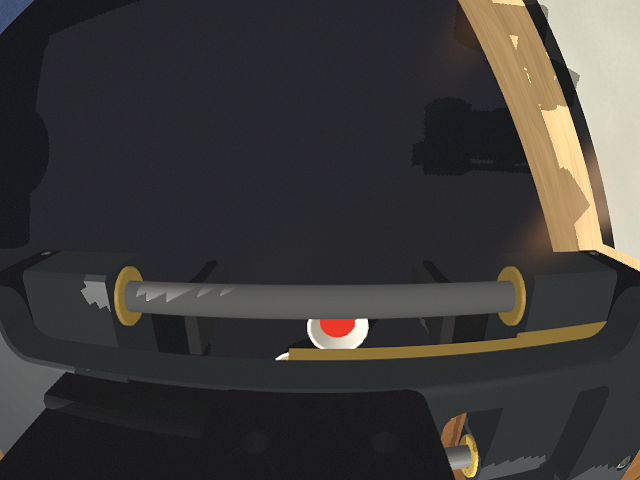

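The scene view shows the pin stand (dark head 357,235; foot 353,292), the caddy (232,300), the bottle (291,285), the pad (269,364) and the balancer hook (390,195). The top view shows the same: stand head (293,224), pad (402,224), caddy (392,288) and arm running to (258,213). Next I measure them.

Run:
```python
from h import *
for n in ['top','scene']:
    c=load(n);P=cloud(c);z=c['range_z'];hsv=cv2.cvtColor(c['color'],cv2.COLOR_RGB2HSV)
    print(n,'valid',(z>0).mean())
    def rep(name,box,cond):
        u0,u1,v0,v1=box;m=np.zeros(z.shape,bool);m[v0:v1,u0:u1]=1;m&=(z>0)&cond(P)
        q=P[m]
        if len(q)<3: print(name,'none',len(q));return
        lo,hi=np.percentile(q,2,0),np.percentile(q,98,0)
        print(name,len(q),'med',np.median(q,0).round(4),'mid',((lo+hi)/2).round(4),'size',(hi-lo).round(4))
    B=dict(top=dict(head=(278,306,212,236),foot=(285,312,222,246),pad=(380,425,205,245),grip=(380,412,270,300),caddy=(360,422,260,318),bottle=(338,368,235,268),bcap=(340,366,238,256),tip=(215,265,195,222),col=(140,210,190,240),redA=(215,250,265,295),redB=(245,278,277,305),jar=(346,374,176,206)),
      scene=dict(head=(345,369,222,248),foot=(338,368,280,302),pad=(245,295,345,385),grip=(216,238,250,280),caddy=(198,265,245,332),bottle=(275,306,230,320),bcap=(280,302,230,252),tip=(380,440,180,205),col=(420,480,165,260),redA=(322,348,180,255),redB=(352,375,172,250),jar=(320,355,325,370)))[n]
    zz=dict(head=lambda p:(p[...,2]>.16)&(p[...,2]<.215),foot=lambda p:(p[...,2]>.004)&(p[...,2]<.03),pad=lambda p:(p[...,2]>.001)&(p[...,2]<.01),grip=lambda p:p[...,2]>.13,caddy=lambda p:(p[...,2]>.035)&(p[...,2]<.06),bottle=lambda p:p[...,2]>.05,bcap=lambda p:p[...,2]>.2,tip=lambda p:p[...,2]>.17,col=lambda p:p[...,2]>.19,redA=lambda p:p[...,2]>.1,redB=lambda p:p[...,2]>.1,jar=lambda p:p[...,2]>.03)
    for k in B: rep(k,B[k],zz[k])
    cv2.imwrite(f'pics/{n}_arm.png',cv2.resize(c['color'][170:250,130:330,::-1] if n=='top' else c['color'][150:310,320:500,::-1],None,fx=4,fy=4,interpolation=cv2.INTER_CUBIC)) if n=='top' else cv2.imwrite(f'pics/{n}_arm.png',cv2.resize(c['color'][150:290,330:500,::-1],None,fx=4,fy=4,interpolation=cv2.INTER_CUBIC))
```

```text
top valid 0.9960970052083333
head 172 med [0.6069 0.0546 0.2056] mid [0.6088 0.0544 0.1966] size [0.0321 0.0324 0.0341]
foot 202 med [0.6054 0.0496 0.0082] mid [0.6089 0.0524 0.0113] size [0.0542 0.0685 0.0143]
pad 830 med [ 0.6298 -0.2484  0.0038] mid [ 0.6312 -0.2472  0.0053] size [0.109  0.1223 0.0084]
grip 138 med [ 0.4474 -0.2014  0.172 ] mid [ 0.4478 -0.202   0.161 ] size [0.0305 0.0352 0.0363]
caddy 463 med [ 0.4465 -0.2006  0.0454] mid [ 0.4482 -0.2034  0.0456] size [0.1281 0.1313 0.0206]
bottle 322 med [ 0.5379 -0.0939  0.1611] mid [ 0.5432 -0.0964  0.1476] size [0.0399 0.0432 0.1778]
bcap 97 med [ 0.5454 -0.0967  0.2313] mid [ 0.546  -0.0971  0.2208] size [0.0241 0.024  0.0348]
tip 196 med [0.6332 0.1938 0.256 ] mid [0.6334 0.1904 0.2643] size [0.0254 0.1056 0.0342]
col 609 med [0.6597 0.3618 0.2293] mid [0.6646 0.3425 0.2208] size [0.0443 0.1536 0.0568]
redA 186 med [0.4752 0.2299 0.2059] mid [0.4695 0.2083 0.1967] size [0.0443 0.0797 0.0344]
redB 172 med [0.4466 0.1516 0.2057] mid [0.4478 0.1524 0.1973] size [0.0325 0.0322 0.0379]
jar 337 med [ 0.721  -0.1268  0.0725] mid
[... 510 characters left out ...]
 -0.2031  0.0443] size [0.1285 0.1324 0.0182]
bottle 1134 med [ 0.5604 -0.1062  0.1392] mid [ 0.5559 -0.101   0.1425] size [0.0345 0.0375 0.1796]
bcap 189 med [ 0.5548 -0.101   0.2243] mid [ 0.5511 -0.0973  0.2179] size [0.0226 0.0243 0.0325]
tip 329 med [0.646  0.231  0.2493] mid [0.6468 0.2222 0.2527] size [0.0379 0.1689 0.0509]
col 549 med [0.6673 0.3576 0.2278] mid [0.6712 0.3249 0.2204] size [0.0466 0.1562 0.0564]
redA 292 med [0.4557 0.1496 0.1877] mid [0.4542 0.152  0.1565] size [0.0295 0.0302 0.1077]
redB 530 med [0.4965 0.2175 0.1921] mid [0.55   0.1407 0.1601] size [0.1607 0.2027 0.1022]
jar 668 med [ 0.737  -0.1364  0.07  ] mid [ 0.7326 -0.1303  0.0545] size [0.0473 0.0467 0.0459]
```

Run:
```python
from h import *
c=load('scene');cv2.imwrite('pics/sc_cad.png',cv2.resize(c['color'][240:390,150:310,::-1],None,fx=4,fy=4,interpolation=cv2.INTER_CUBIC))
c=load('top');cv2.imwrite('pics/top_cad.png',cv2.resize(c['color'][200:340,320:500,::-1],None,fx=4,fy=4,interpolation=cv2.INTER_CUBIC))
```

```text
(no output)
```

View pics/sc_cad.png

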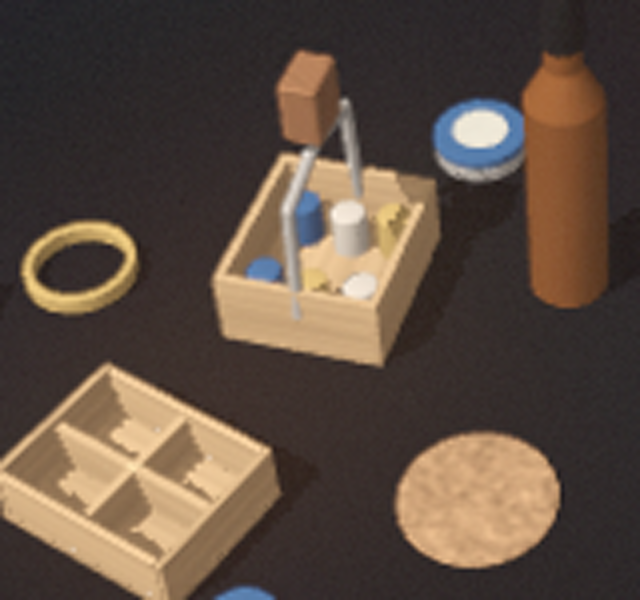

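View pics/top_cad.png

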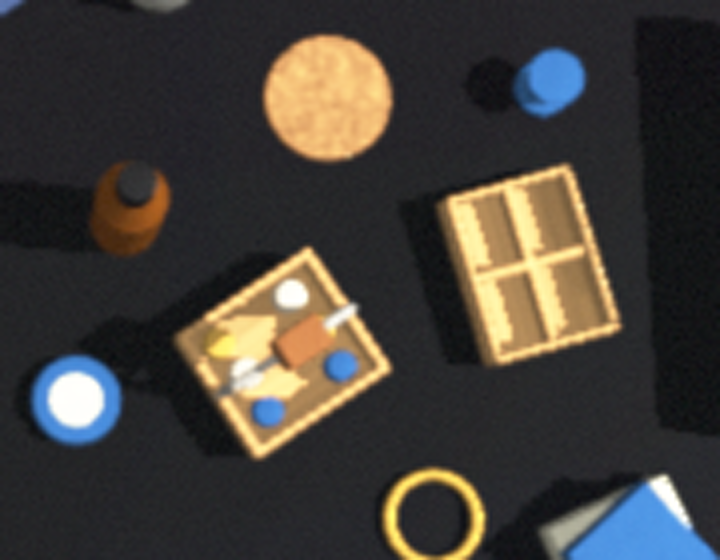

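View pics/top_arm.png

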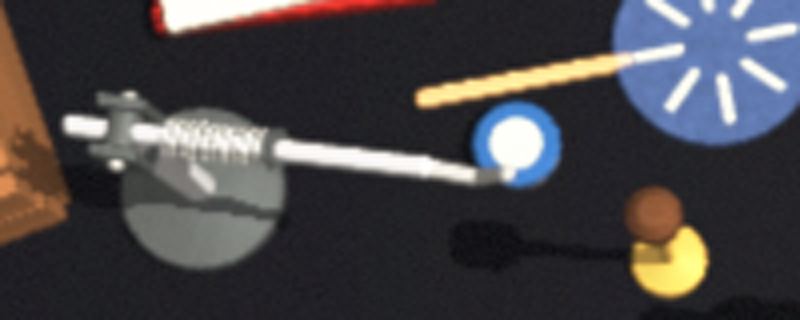

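View pics/scene_arm.png

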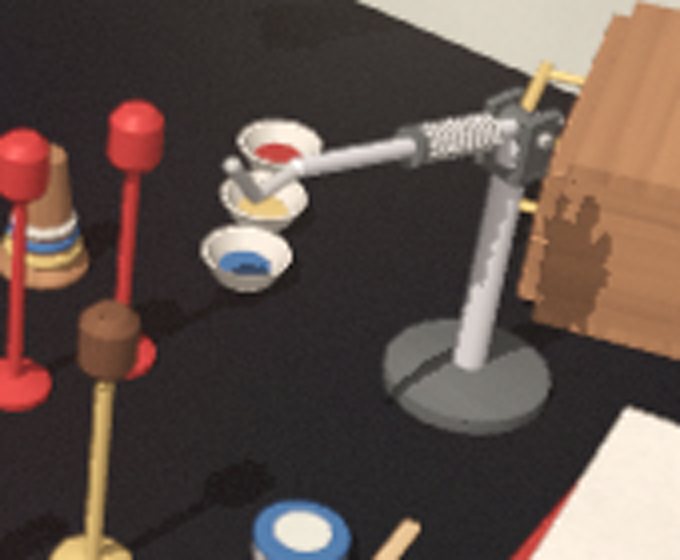

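```bash
cat >> h.py <<'E'
def ray(c,u,v):
    K=c['intrinsics'];T=c['extrinsics'];d=T[:3,:3]@np.array([(u-K[0,2])/K[0,0],(v-K[1,2])/K[1,1],1.]);return T[:3,3],d
def onz(c,uv,z):
    o,d=ray(c,*uv);return o+d*(z-o[2])/d[2]
def tri(c1,p1,c2,p2):
    o1,d1=ray(c1,*p1);o2,d2=ray(c2,*p2)
    A=np.stack([d1,-d2],1);s=np.linalg.lstsq(A,o2-o1,rcond=None)[0]
    a=o1+s[0]*d1;b=o2+s[1]*d2;return (a+b)/2,np.linalg.norm(a-b)
def blob(m):
    n,l,s,ce=cv2.connectedComponentsWithStats(m.astype(np.uint8));i=1+np.argmax(s[1:,4]);return l==i,ce[i],s[i]
E
python3 - <<'E'
from h import *
C={n:load(n) for n in ['top','scene']}
W={}
def bl(n,box,lo,hi,name):
    c=C[n];h=cv2.cvtColor(c['color'],cv2.COLOR_RGB2HSV)
    m=cv2.inRange(h,lo,hi);k=np.zeros_like(m);u0,u1,v0,v1=box;k[v0:v1,u0:u1]=1;m=m*k
    b,ce,s=blob(m>0);x,y,w,hh,a=s
    W[name,n]=(ce,(x+(w-1)/2,y+(hh-1)/2));print(name,n,ce.round(1),W[name,n][1],(w,hh),a);return b
for n,b in dict(top=(380,425,205,245),scene=(245,295,345,385)).items():
    bl(n,b,(5,60,80),(25,255,255),'pad');print(onz(C[n],W['pad',n][0],.004).round(4))
for n,b in dict(top=(280,305,212,232),scene=(345,369,222,248)).items(): bl(n,b,(0,60,30),(14,255,140),'head')
for n,b in dict(top=(285,312,222,246),scene=(338,368,280,302)).items():
    bl(n,b,(18,90,100),(35,255,255),'foot');print(onz(C[n],W['foot',n][1],.006).round(4))
print('head tri',tri(C['top'],W['head','top'][0],C['scene'],W['head','scene'][0]))
for n,b in dict(top=(385,405,275,296),scene=(216,238,250,280)).items(): bl(n,b,(0,90,60),(14,255,255),'grip')
print('grip tri',tri(C['top'],W['grip','top'][0],C['scene'],W['grip','scene'][0]))
# caddy yaw: rim points
for n in C:
    P=cloud(C[n]);m=(abs(P[...,2]-.05)<.004)&(np.hypot(P[...,0]-.45,P[...,1]+.203)<.085)
    q=P[m][:,:2].astype(np.float32);r=cv2.minAreaRect(q);print('rim',n,len(q),r)
    m=(P[...,2]>.155)&(P[...,2]<.185)&(np.hypot(P[...,0]-.45,P[...,1]+.203)<.05)
    print('gripyaw',cv2.minAreaRect(P[m][:,:2].astype(np.float32)))
    m=(P[...,2]>.175)&(P[...,2]<.3)&(P[...,0]>.58)&(P[...,0]<.72)&(P[...,1]>.11)&(P[...,1]<.30)
    q=P[m]
    # arm dir
    for a,b in [(.13,.15),(.15,.17),(.17,.19),(.19,.21),(.21,.23),(.23,.25),(.25,.27)]:
        s=q[(q[:,1]>=a)&(q[:,1]<b)]
        if len(s): print(a,len(s),s.mean(0).round(4),s.max(0).round(4))
    m=(P[...,2]>.24)&(P[...,1]<.2)&(P[...,1]>.1)&(P[...,0]>.58);v,u=np.nonzero(m);print('tip px',[(x,y,P[y,x].round(3).tolist()) for x,y in list(zip(u,v))[:0]])
    m=(P[...,2]>.003)&(P[...,2]<.04)&(np.hypot(P[...,0]-.65,P[...,1]-.37)<.09);q=P[m][:,:2].astype(np.float32);print('bfoot',len(q),cv2.minEnclosingCircle(q),(q.min(0)+q.max(0))/2)
    P2=P;m=(P[...,2]>.05)&(P[...,2]<.19)&(np.hypot(P[...,0]-.65,P[...,1]-.37)<.04);print('column',m.sum(),P[m].mean(0) if m.any() else 0)
E
```

```text
pad top [401.6 224. ] (np.float64(402.0), np.float64(224.0)) (np.int32(33), np.int32(33)) 834
[ 0.6323 -0.246   0.004 ]
pad scene [268.8 364.4] (np.float64(268.5), np.float64(364.5)) (np.int32(42), np.int32(34)) 1132
[ 0.6362 -0.247   0.004 ]
head top [291.9 223. ] (np.float64(293.0), np.float64(223.0)) (np.int32(15), np.int32(15)) 110
head scene [357.7 235. ] (np.float64(356.5), np.float64(233.5)) (np.int32(24), np.int32(24)) 292
foot top [297.4 235.7] (np.float64(297.0), np.float64(235.0)) (np.int32(19), np.int32(19)) 252
[0.6076 0.0555 0.006 ]
foot scene [352.3 290.7] (np.float64(352.0), np.float64(289.5)) (np.int32(21), np.int32(20)) 288
[0.6086 0.0585 0.006 ]
head tri (array([0.61272806, 0.05927204, 0.18560162]), np.float64(0.0006834859212443494))
grip top [395.  285.1] (np.float64(395.5), np.float64(284.5)) (np.int32(16), np.int32(14)) 131
grip scene [226.5 263.8] (np.float64(226.5), np.float64(264.0)) (np.int32(16), np.int32(25)) 317
grip tri (array([ 0.44888305, -0.20259619,  0.15414556]), np.float64(0.0015534381116751787))
rim top 201 ((0.44861847162246704, -0.20318835973739
[... 791 characters left out ...]
57473755, 0.11634676158428192), 31.45296859741211)
gripyaw ((0.45302799344062805, -0.20227524638175964), (0.023946594446897507, 0.03491632640361786), 33.27848434448242)
0.13 34 [0.63   0.1424 0.272 ] [0.6344 0.1499 0.2824]
0.15 31 [0.6331 0.161  0.2529] [0.6374 0.17   0.2677]
0.17 34 [0.6358 0.1809 0.2546] [0.6424 0.1899 0.2621]
0.19 36 [0.6407 0.1994 0.2568] [0.6468 0.21   0.2624]
0.21 29 [0.6445 0.2213 0.2522] [0.6502 0.2291 0.2572]
0.23 29 [0.6481 0.2399 0.2485] [0.6544 0.2498 0.2534]
0.25 27 [0.6515 0.2593 0.2444] [0.6564 0.269  0.2499]
tip px []
bfoot 895 ((0.6492287516593933, 0.3719898462295532), 0.08874577283859253) [0.64762044 0.3722208 ]
column 357 [0.67439605 0.38355335 0.12454944]
```

```bash
cat >> h.py <<'E'
from scipy.spatial.transform import Rotation as Ro
def go(p,psi):
    o=robot.get_obs();R=Ro.from_quat(o['tool_rot']).as_matrix()
    s=R.T@(np.array(p)-o['position']);cur=np.arctan2(R[1,1],R[0,1])
    t=cur-psi;t=(t+np.pi)%(2*np.pi)-np.pi
    print('t',round(o['time'],2),'pos',o['position'].round(4),'psi',cur.round(3),'tilt',np.arccos(-R[2,2]).round(4),'grip',round(o['grip_width'],4),'F',o['ft_force'].round(2))
    print('shift',s.round(4),'turn',round(t,4))
E
python3 - <<'E'
from h import *
go([.611,.056,.36],0)
E
```

```text
t 0.15 pos [0.2742 0.561  0.2218] psi 1.116 tilt 0.0017 grip 0.0871 F [-0.03  0.62  0.86]
shift [-0.5244 -0.3059 -0.1379] turn 1.116
```

Call:
{"method": "send_rows", "body": {
  "steps": [0.087,-0.01,-0.005,-0.04,0.05,0.087,-0.04,-0.02,-0.085,0.15,0.087,-0.08,-0.045,-0.12,0.28,0.087,-0.125,-0.07,-0.138,0.41,0.087,-0.17,-0.1,-0.138,0.54,0.087,-0.215,-0.125,-0.138,0.67,0.087,-0.26,-0.15,-0.138,0.79,0.087,-0.3,-0.175,-0.138,0.9]
}}

```text
time: 1.15
position: [0.4677, 0.2706, 0.3597]
tool_rot: [0.628, 0.778, -0.001, -0.0]
ft_force: [0.6, 0.2, -0.4]
grip_width: 0.0871
```

Run:
```python
from h import *
go([.611,.056,.36],0)
```

```text
t 1.15 pos [0.4677 0.2706 0.3597] psi 0.212 tilt 0.002 grip 0.0871 F [ 0.56  0.2  -0.4 ]
shift [-2.399e-01  9.500e-02 -1.000e-04] turn 0.2119
```

Call:
{"method": "send_rows", "body": {
  "steps": [0.087,-0.05,0.02,0,0.05,0.087,-0.1,0.04,0,0.1,0.087,-0.15,0.06,0,0.15,0.087,-0.2,0.079,0,0.2,0.087,-0.23,0.091,0,0.212,0.087,-0.24,0.095,0,0.212,0.087,-0.24,0.095,0,0.212]
}}

```text
time: 2.02
position: [0.6107, 0.0561, 0.3594]
tool_rot: [0.707, 0.707, -0.001, -0.001]
ft_force: [0.4, -0.1, 0.5]
grip_width: 0.0874
```

Run:
```python
from h import *
snap('wrist','w1');snap('scene','s1')
go([.611,.056,.36],0)
```

```text
t 2.12 pos [0.6102 0.0572 0.3598] psi 0.001 tilt 0.0023 grip 0.0868 F [ 0.68  0.42 -0.23]
shift [-0.0012  0.0008 -0.0002] turn 0.0013
```

View pics/w1.png

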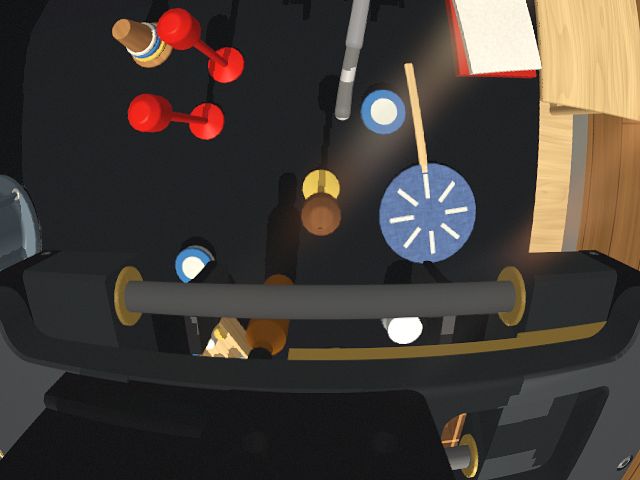

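The wrist view shows the stand head at about (321,214), its foot at (321,188), the arm's tip at (343,118), the tin at (383,111) and the bottle at (268,320). I cast fisheye rays for the head.

```bash
cat >> h.py <<'E'
def wonz(c,uv,z):
    K=c['intrinsics'];T=c['extrinsics'];d=np.array([(uv[0]-K[0,2])/K[0,0],(uv[1]-K[1,2])/K[1,1]]);r=np.hypot(*d)
    v=np.r_[np.sin(r)*d/r,np.cos(r)];v=T[:3,:3]@v;o=T[:3,3];return o+v*(z-o[2])/v[2]
E
python3 - <<'E'
from h import *
c=load('wrist');h=cv2.cvtColor(c['color'],cv2.COLOR_RGB2HSV);T=c['extrinsics'];print(T[:3,3])
m=cv2.inRange(h,(0,80,40),(14,255,255));k=np.zeros_like(m);k[190:237,298:345]=1
b,ce,s=blob(m*k>0);print(ce,s);print('head top ctr z.20',wonz(c,ce,.197).round(4), wonz(c,(s[0]+(s[2]-1)/2,s[1]+(s[3]-1)/2),.2).round(4))
m=cv2.inRange(h,(20,90,100),(35,255,255));k[:]=0;k[165:212,298:345]=1
b,ce,s=blob(m*k>0);print(ce,s);u=s[0]+(s[2]-1)/2;v=s[1]+s[2]/2;print('foot',wonz(c,(u,v),.006).round(4))
# arm tip
print('tip',wonz(c,(343,117),.28).round(4))
E
```

```text
[0.61104458 0.12128839 0.52183365]
[320.13770492 213.97639344] [ 298  190   47   47 1525]
head top ctr z.20 [0.611  0.0571 0.197 ] [0.6117 0.0585 0.2   ]
[320.51324086 183.28247163] [302 170  38  29 793]
foot [0.6115 0.0549 0.006 ]
tip [0.6258 0.1373 0.28  ]
```

Call:
{"method": "send_rows", "body": {
  "steps": [0.087,0,0.001,0.04,0,0.087,0,0.001,0.08,0,0.087,0,0.001,0.12,0,0.087,0,0.001,0.15,0,0.087,0,0.001,0.175,0,0.087,0,0.001,0.19,0,0.087,0,0.001,0.191,0,0.075,0,0.001,0.191,0],
  "force": 20
}}

```text
time: 3.12
position: [0.6114, 0.0575, 0.1699]
tool_rot: [0.706, 0.708, -0.0, 0.0]
ft_force: [-0.1, -0.2, 1.1]
grip_width: 0.083
```

Run:
```python
from h import *
snap('scene','s2');c=snap('wrist','w2')
go([.611,.0565,.1683],0)
```

```text
t 3.23 pos [0.6115 0.0572 0.1701] psi 0.002 tilt 0.001 grip 0.0781 F [-0.5   0.91  0.07]
shift [-0.0007 -0.0005  0.0018] turn 0.0015
```

View pics/s2.png

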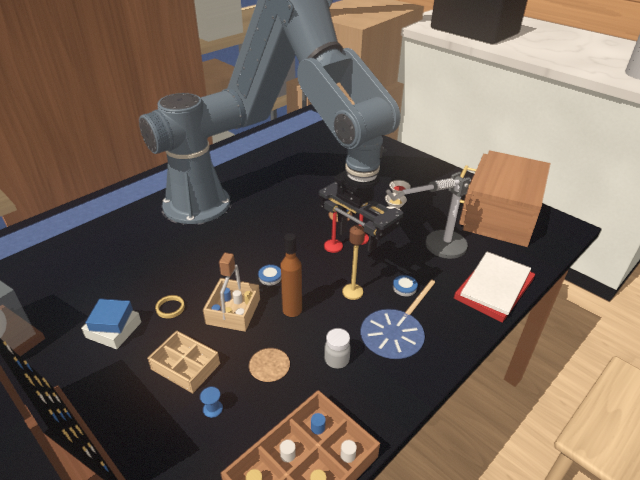

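View pics/w2.png

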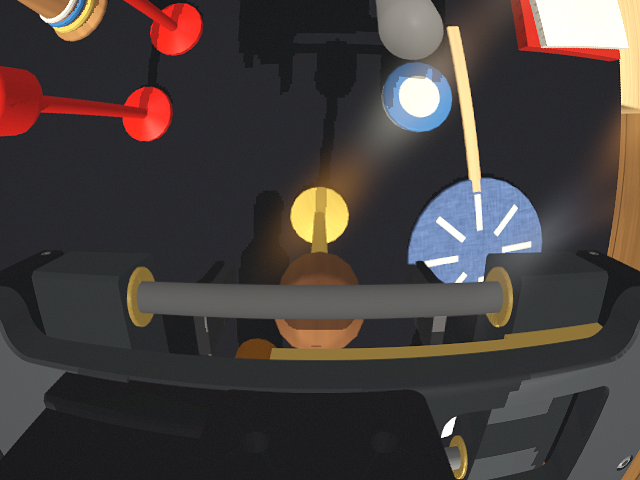

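The head is centred at x≈320 between the fingers (207 and 438). Now I close slowly.

Call:
{"method": "send_rows", "body": {
  "steps": [0.068,0,0,0.0015,0,0.06,0,0,0.0015,0,0.052,0,0,0.0015,0,0.046,0,0,0.0015,0,0.041,0,0,0.0015,0,0.037,0,0,0.0015,0,0.034,0,0,0.0015,0,0.03,0,0,0.0015,0],
  "force": 20
}}

```text
time: 4.22
position: [0.6114, 0.0572, 0.1686]
tool_rot: [0.707, 0.708, -0.0, 0.0]
ft_force: [0.2, 0.8, -0.4]
grip_width: 0.0348
```

Call:
{"method": "send_rows", "body": {
  "steps": [0.025,0,0,0,0,0.025,0,0,0,0,0.025,0,0,-0.004,0,0.025,0,0,-0.01,0,0.025,0,0,-0.02,0],
  "force": 25
}}

```text
time: 4.85
position: [0.6111, 0.0572, 0.1887]
tool_rot: [0.707, 0.708, -0.001, -0.0]
ft_force: [0.4, 0.4, -2.7]
grip_width: 0.0348
```

Run:
```python
from h import *
snap('scene','s3');c=snap('wrist','w3')
go([.611,.0565,.28],0)
```

```text
t 4.95 pos [0.6125 0.0571 0.1902] psi 0.001 tilt 0.0035 grip 0.0347 F [ 0.2  -0.06 -2.24]
shift [-0.0007 -0.0012 -0.0898] turn 0.0015
```

View pics/s3.png

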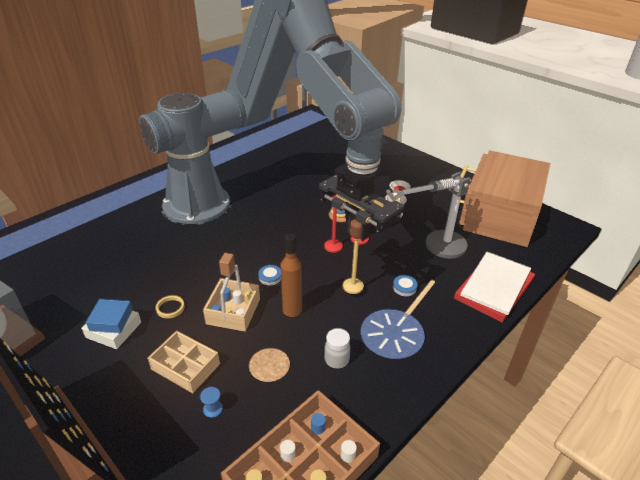

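Call:
{"method": "send_rows", "body": {
  "steps": [0.025,0,0,-0.025,0,0.025,0,0,-0.06,0,0.025,-0.01,0,-0.085,0,0.025,-0.035,0,-0.09,0,0.025,-0.07,0.005,-0.09,0,0.025,-0.105,0.008,-0.09,0,0.025,-0.14,0.01,-0.09,0,0.025,-0.175,0.012,-0.09,0]
}}

```text
time: 5.95
position: [0.6244, -0.1187, 0.2805]
tool_rot: [0.707, 0.708, 0.001, 0.002]
ft_force: [-0.2, 0.2, -2.0]
grip_width: 0.0348
```

Call:
{"method": "send_rows", "body": {
  "steps": [0.025,-0.03,0.002,0,0,0.025,-0.06,0.004,0,0,0.025,-0.085,0.007,0,0,0.025,-0.105,0.009,0,0,0.025,-0.118,0.01,0,0,0.025,-0.125,0.01,0,0,0.025,-0.128,0.01,0,0]
}}

```text
time: 6.82
position: [0.6345, -0.2465, 0.2806]
tool_rot: [0.706, 0.708, 0.001, 0.001]
ft_force: [-0.3, 0.0, -3.1]
grip_width: 0.0343
```

Run:
```python
from h import *
snap('scene','s4');c=snap('wrist','w4');snap('top','t4')
go([.634,-.2465,.28],0)
```

```text
t 6.97 pos [ 0.6346 -0.2461  0.2807] psi 0.002 tilt 0.0033 grip 0.035 F [-0.85 -0.03 -2.06]
shift [-0.0004 -0.0006  0.0007] turn 0.0021
```

View pics/s4.png

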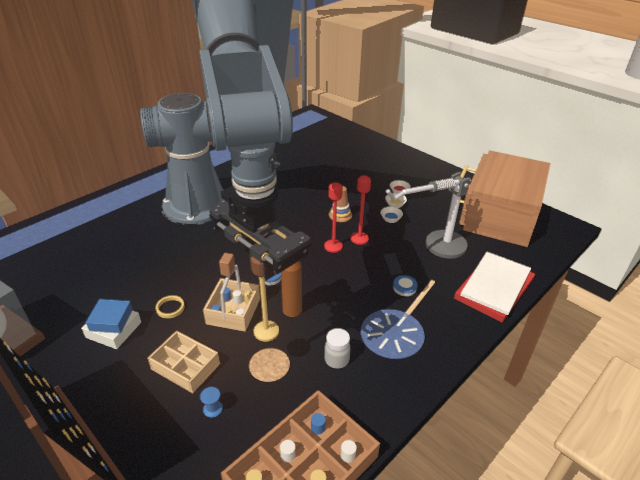

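View pics/w4.png

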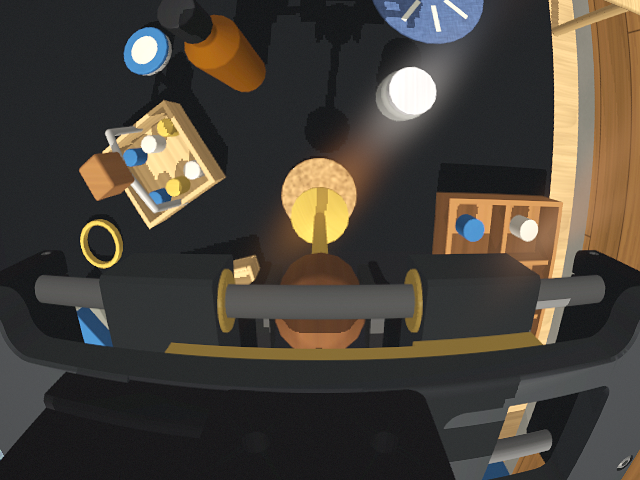

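The stand hangs upright (foot at 320,213 in the wrist view) and lines up with the pad at (319,190). A quick numeric check of the foot against the pad comes next.

Run:
```python
from h import *
for n,box in dict(scene=(250,285,315,345),top=(385,425,210,260)).items():
    c=load(n);h=cv2.cvtColor(c['color'],cv2.COLOR_RGB2HSV)
    m=cv2.inRange(h,(20,130,100),(35,255,255));k=np.zeros_like(m);k[box[2]:box[3],box[0]:box[1]]=1;b,ce,s=blob(m*k>0)
    ctr=(s[0]+(s[2]-1)/2,s[1]+(s[3]-1)/2);print(n,ctr,s,onz(c,ctr,.117).round(4))
c=load('wrist');h=cv2.cvtColor(c['color'],cv2.COLOR_RGB2HSV)
m=cv2.inRange(h,(20,130,100),(35,255,255));k=np.zeros_like(m);k[180:250,280:360]=1;b,ce,s=blob(m*k>0);print(s,wonz(c,(s[0]+s[2]/2,s[1]+s[2]/2),.117).round(4))
m=cv2.inRange(h,(5,60,80),(19,255,255));k=np.zeros_like(m);k[150:215,270:370]=1;b,ce,s=blob(m*k>0);print(s,wonz(c,(s[0]+(s[2]-1)/2,s[1]+s[2]/2),.004).round(4))
```

```text
Traceback (most recent call last):
  File "h.py", line 22, in blob
    n,l,s,ce=cv2.connectedComponentsWithStats(m.astype(np.uint8));i=1+np.argmax(s[1:,4]);return l==i,ce[i],s[i]
                                                                      ~~~~~~~~~^^^^^^^^^
ValueError: attempt to get argmax of an empty sequence
```

Run:
```python
from h import *
c=load('scene');print(cv2.cvtColor(c['color'],cv2.COLOR_RGB2HSV)[330,258:278].tolist())
for n,box in dict(scene=(250,285,315,345)).items():
    c=load(n);h=cv2.cvtColor(c['color'],cv2.COLOR_RGB2HSV)
    m=cv2.inRange(h,(17,90,60),(35,255,255));k=np.zeros_like(m);k[box[2]:box[3],box[0]:box[1]]=1;b,ce,s=blob(m*k>0)
    ctr=(s[0]+(s[2]-1)/2,s[1]+(s[3]-1)/2);print(n,ctr,s,onz(c,ctr,.117).round(4))
c=load('wrist');h=cv2.cvtColor(c['color'],cv2.COLOR_RGB2HSV)
m=cv2.inRange(h,(20,130,100),(35,255,255));k=np.zeros_like(m);k[180:250,280:360]=1;b,ce,s=blob(m*k>0);print(s,wonz(c,(s[0]+s[2]/2,s[1]+s[3]-s[2]/2),.117).round(4))
m=cv2.inRange(h,(5,60,80),(19,255,255));k=np.zeros_like(m);k[150:215,270:370]=1;b,ce,s=blob(m*k>0);print(s,wonz(c,(s[0]+(s[2]-1)/2,s[1]+s[2]/2),.004).round(4))
```

```text
[[20, 111, 245], [20, 111, 245], [20, 111, 245], [20, 111, 245], [20, 113, 244], [21, 111, 243], [20, 114, 242], [20, 112, 243], [20, 113, 240], [20, 114, 238], [20, 112, 239], [21, 113, 236], [20, 115, 233], [20, 116, 231], [20, 117, 227], [20, 117, 226], [20, 116, 224], [20, 118, 220], [20, 118, 218], [20, 119, 216]]
scene (np.float64(265.5), np.float64(328.0)) [253 315  26  27 485] [ 0.6311 -0.2441  0.117 ]
[ 290  188   59   62 2623] [ 0.6352 -0.252   0.117 ]
[ 281  150   89   65 3467] [ 0.6422 -0.2447  0.004 ]
```

Call:
{"method": "send_rows", "body": {
  "steps": [0.025,0,-0.0005,0.03,0,0.025,0,-0.0005,0.06,0,0.025,0,-0.0005,0.085,0,0.025,0,-0.0005,0.1,0,0.025,0,-0.0005,0.104,0,0.025,0,-0.0005,0.106,0,0.025,0,-0.0005,0.107,0,0.025,0,-0.0005,0.107,0]
}}

```text
time: 7.98
position: [0.6347, -0.2464, 0.1745]
tool_rot: [0.706, 0.708, 0.001, 0.002]
ft_force: [-0.4, -0.2, -2.2]
grip_width: 0.0345
```

Run:
```python
from h import *
snap('scene','s5');c=snap('wrist','w5')
go([.634,-.2465,.1726],0)
```

```text
t 8.07 pos [ 0.6346 -0.2463  0.1743] psi 0.002 tilt 0.0043 grip 0.0347 F [-0.21 -0.54 -2.17]
shift [-0.0002 -0.0006  0.0017] turn 0.002
```

View pics/s5.png

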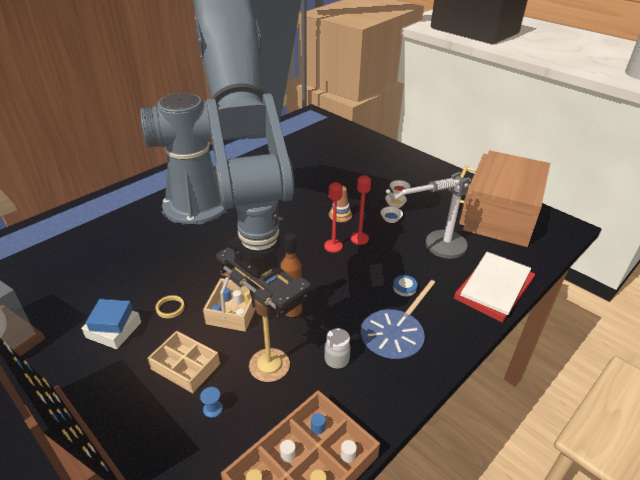

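View pics/w5.png

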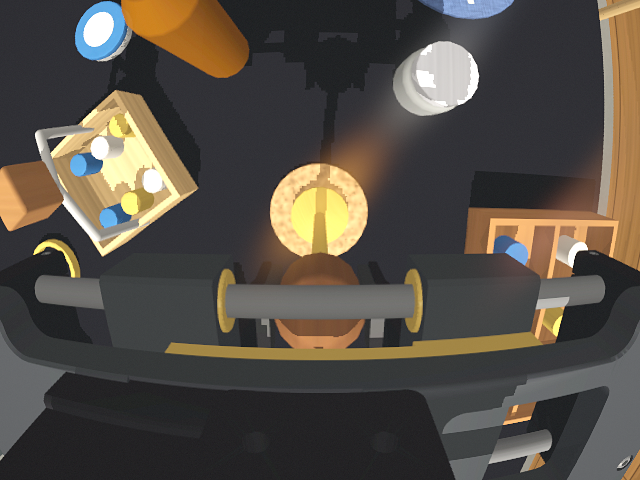

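Foot (320,213) is in the middle of the pad (319,211), about 2 mm above it. I lower to contact.

Call:
{"method": "send_rows", "body": {
  "steps": [0.025,0,0,0.0012,0,0.025,0,0,0.002,0,0.025,0,0,0.0025,0,0.025,0,0,0.0025,0]
}}

```text
time: 8.57
position: [0.6349, -0.2466, 0.1726]
tool_rot: [0.706, 0.708, 0.001, 0.002]
ft_force: [-0.3, 0.2, 3.1]
grip_width: 0.0348
```

Run:
```python
from h import *
go([.634,-.2465,.1726],0)
```

```text
t 8.57 pos [ 0.6349 -0.2466  0.1726] psi 0.002 tilt 0.0053 grip 0.0348 F [-0.3   0.24  3.13]
shift [ 0.0001 -0.0009  0.    ] turn 0.0021
```

Call:
{"method": "send_rows", "body": {
  "steps": [0.034,0,0,-0.0003,0,0.037,0,0,-0.0003,0,0.042,0,0,-0.0003,0,0.05,0,0,-0.0003,0,0.06,0,0,-0.0003,0,0.07,0,0,-0.0003,0,0.08,0,0,-0.0003,0,0.087,0,0,-0.0003,0],
  "force": 5
}}

```text
time: 9.57
position: [0.6349, -0.2465, 0.1729]
tool_rot: [0.706, 0.708, 0.001, 0.002]
ft_force: [-0.5, -0.4, -0.7]
grip_width: 0.0814
```

Run:
```python
from h import *
snap('scene','s6');c=snap('wrist','w6')
go([.634,-.2465,.30],0)
```

```text
t 9.68 pos [ 0.635  -0.2466  0.1729] psi 0.002 tilt 0.0054 grip 0.0851 F [ 0.34 -0.48  0.5 ]
shift [-0.0002 -0.0003 -0.1271] turn 0.0021
```

View pics/w6.png

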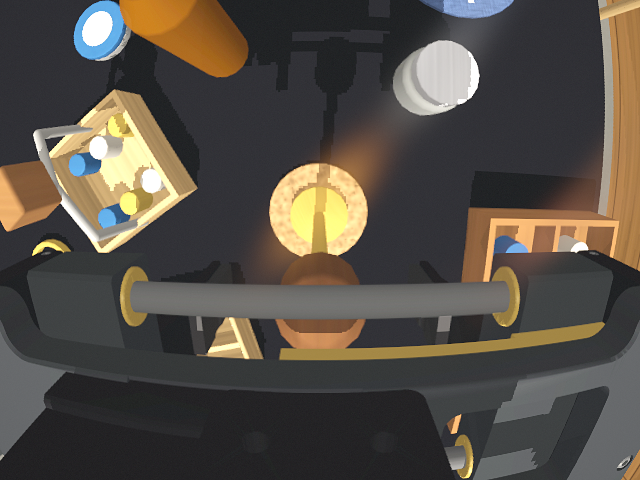

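The stand stands free and centred. I retreat straight up.

Call:
{"method": "send_rows", "body": {
  "steps": [0.087,0,0,-0.015,0,0.087,0,0,-0.05,0,0.087,0,0,-0.09,0,0.087,0,0,-0.12,0,0.087,0,0,-0.13,0]
}}

```text
time: 10.3
position: [0.6354, -0.2469, 0.3067]
tool_rot: [0.706, 0.708, 0.002, 0.005]
ft_force: [0.4, -0.4, -0.2]
grip_width: 0.0871
```

Run:
```python
from h import *
snap('scene','s7')
go([.449,-.2025,.30],-1.012)
```

```text
t 10.35 pos [ 0.6353 -0.2468  0.3065] psi 0.002 tilt 0.0108 grip 0.0872 F [0.59 0.61 0.83]
shift [ 0.0448 -0.1862  0.0045] turn 1.0142
```

View pics/s7.png

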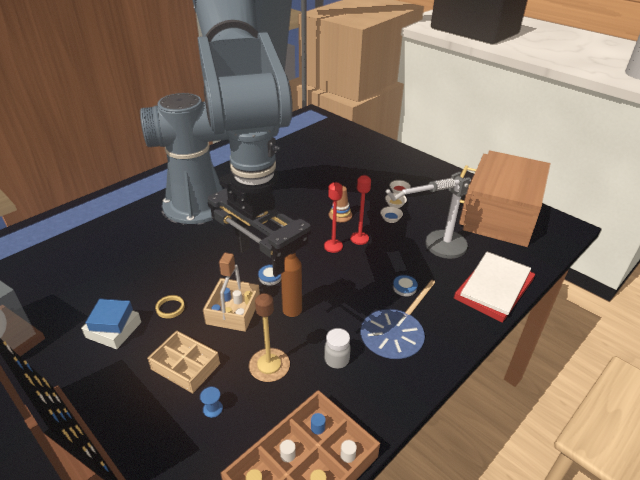

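Call:
{"method": "send_rows", "body": {
  "steps": [0.087,0.005,-0.02,0,0.12,0.087,0.012,-0.05,0,0.26,0.087,0.02,-0.08,0,0.42,0.087,0.028,-0.115,0,0.58,0.087,0.035,-0.15,0.002,0.74,0.087,0.042,-0.175,0.004,0.9,0.087,0.0448,-0.186,0.0045,1.0,0.087,0.0448,-0.1862,0.0045,1.0142]
}}

```text
time: 11.35
position: [0.4478, -0.2018, 0.2991]
tool_rot: [0.961, 0.276, 0.003, 0.003]
ft_force: [0.7, -0.6, 0.4]
grip_width: 0.0867
```

Call:
{"method": "send_rows", "body": {
  "steps": [0.087,0,0,0,0]
}}

```text
time: 11.48
position: [0.4482, -0.2019, 0.2988]
tool_rot: [0.961, 0.276, 0.003, 0.002]
ft_force: [0.5, -0.1, 0.6]
grip_width: 0.0865
```

Run:
```python
from h import *
c=snap('wrist','w8')
go([.449,-.2025,.30],-1.012)
h=cv2.cvtColor(c['color'],cv2.COLOR_RGB2HSV)
```

```text
t 11.53 pos [ 0.4481 -0.2018  0.2987] psi -1.011 tilt 0.0078 grip 0.0871 F [ 0.23 -0.29 -0.05]
shift [ 0.0004  0.0011 -0.0013] turn 0.0011
```

View pics/w8.png

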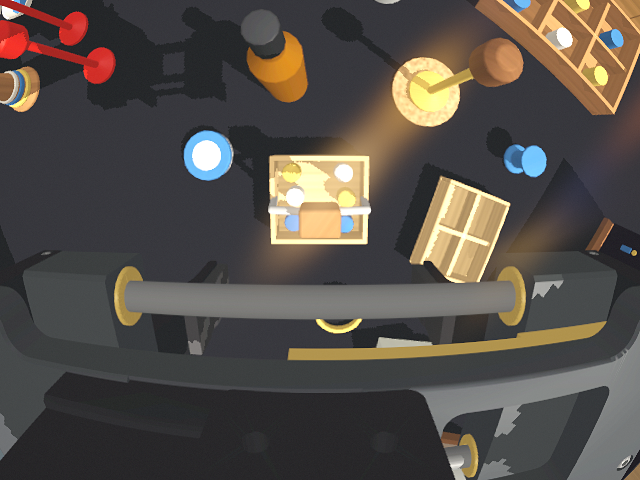

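Run:
```python
from h import *
go([.449,-.2025,.137],-1.012)
c=load('wrist');print(wonz(c,(320.5,221),.174).round(4), wonz(c,(319.5,199.5),.05).round(4))
```

```text
t 11.53 pos [ 0.4481 -0.2018  0.2987] psi -1.011 tilt 0.0078 grip 0.0871 F [ 0.23 -0.29 -0.05]
shift [-4.000e-04  1.000e-04  1.617e-01] turn 0.0011
[ 0.4522 -0.2014  0.174 ] [ 0.4509 -0.2023  0.05  ]
```

Call:
{"method": "send_rows", "body": {
  "steps": [0.087,0,0,0.04,0,0.087,0,0,0.08,0,0.087,0,0,0.115,0,0.087,0,0,0.142,0,0.087,0,0,0.156,0,0.087,0,0,0.161,0,0.087,0,0,0.162,0,0.08,0,0,0.162,0],
  "force": 20
}}

```text
time: 12.52
position: [0.4499, -0.2027, 0.1375]
tool_rot: [0.961, 0.276, 0.004, 0.003]
ft_force: [-0.2, 0.1, 0.1]
grip_width: 0.083
```

Run:
```python
from h import *
snap('scene','s9');snap('wrist','w9')
go([.449,-.2025,.137],-1.012)
```

```text
t 12.62 pos [ 0.4497 -0.2026  0.1375] psi -1.011 tilt 0.0095 grip 0.0812 F [ 0.67 -0.46  1.11]
shift [-0.0006 -0.0005  0.0005] turn 0.0012
```

View pics/w9.png

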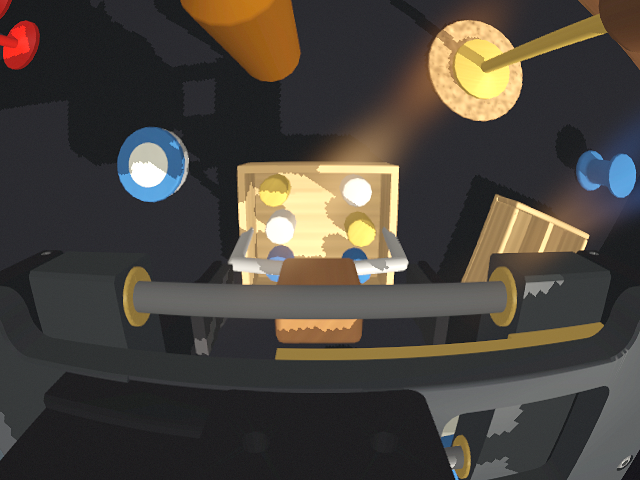

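View pics/s9.png

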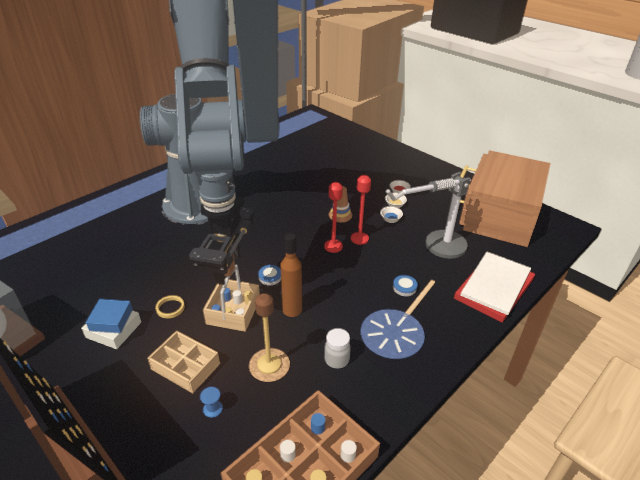

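Call:
{"method": "send_rows", "body": {
  "steps": [0.07,0,0,0,0,0.06,0,0,0,0,0.05,0,0,0,0,0.042,0,0,0,0,0.036,0,0,0,0,0.03,0,0,0,0,0.025,0,0,0,0,0.025,0,0,0,0],
  "force": 40
}}

```text
time: 13.62
position: [0.4495, -0.2024, 0.1373]
tool_rot: [0.961, 0.276, 0.004, 0.003]
ft_force: [-0.1, 0.4, -1.5]
grip_width: 0.0334
```

Call:
{"method": "send_rows", "body": {
  "steps": [0.025,0,0,-0.005,0,0.025,0,0,-0.015,0,0.025,0,0,-0.03,0,0.025,0,0,-0.04,0]
}}

```text
time: 14.12
position: [0.4495, -0.2025, 0.1784]
tool_rot: [0.961, 0.276, 0.004, 0.003]
ft_force: [0.4, -0.0, -3.3]
grip_width: 0.0337
```

Run:
```python
from h import *
snap('scene','s10')
go([.449,-.2025,.30],-1.012);print(robot.get_obs()['q'],robot.get_obs()['moment'])
```

```text
t 14.18 pos [ 0.45   -0.2028  0.1794] psi -1.011 tilt 0.012 grip 0.0336 F [ 0.92  0.1  -3.34]
shift [ 1.000e-04  4.000e-04 -1.206e-01] turn 0.0013
[-0.65176257  0.4112148   1.81152013  0.00306978  0.90706674  0.35705258] [ 0.02733617  0.06368718 -0.00615264]
```

View pics/s10.png

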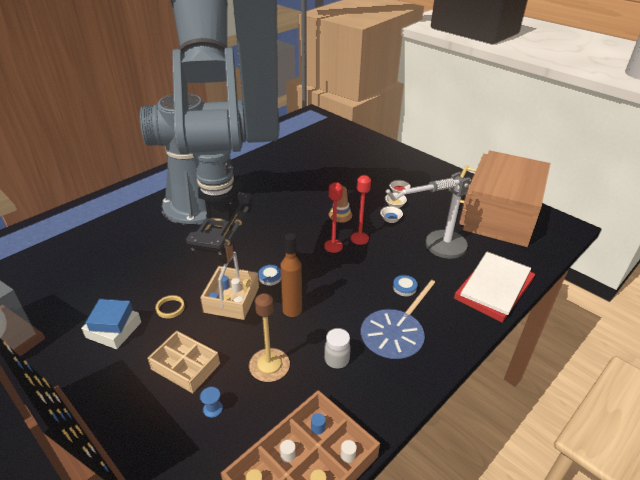

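The caddy is lifted level and the force reading of about 3.3 N fits 0.34 kg. I raise it above the bottle.

Call:
{"method": "send_rows", "body": {
  "steps": [0.025,0,0,-0.02,0,0.025,0,0,-0.05,0,0.025,0,0,-0.085,0,0.025,0,0,-0.12,0,0.025,0,0,-0.155,0,0.025,0,0,-0.185,0,0.025,0,0,-0.21,0,0.025,0,0,-0.22,0]
}}

```text
time: 15.18
position: [0.4478, -0.2018, 0.4006]
tool_rot: [0.961, 0.276, 0.005, 0.005]
ft_force: [-0.6, 0.1, -4.2]
grip_width: 0.0338
```

Run:
```python
from h import *
go([.60,.0,.40],-.1745);print(robot.get_obs()['q'],robot.get_obs()['moment'])
```

```text
t 15.18 pos [ 0.4478 -0.2018  0.4006] psi -1.011 tilt 0.0144 grip 0.0338 F [-0.55  0.13 -4.19]
shift [ 0.2361 -0.0901  0.0012] turn -0.8362
[-0.65284472  0.16046104  1.49962017  0.00240359  1.46729407  0.35761406] [-0.05218095  0.08703395  0.07198053]
```

Call:
{"method": "send_rows", "body": {
  "steps": [0.025,0.015,-0.005,0,-0.05,0.025,0.045,-0.016,0,-0.15,0.025,0.08,-0.03,0,-0.28,0.025,0.12,-0.045,0,-0.42,0.025,0.16,-0.06,0,-0.56,0.025,0.195,-0.074,0,-0.69,0.025,0.222,-0.085,0,-0.79,0.025,0.236,-0.09,0,-0.836]
}}

```text
time: 16.18
position: [0.6, 0.0023, 0.3991]
tool_rot: [0.765, 0.645, 0.002, 0.005]
ft_force: [-0.5, 0.8, -3.3]
grip_width: 0.0337
```

Call:
{"method": "send_rows", "body": {
  "steps": [0.025,0,0,0,0,0.025,0,0,0,0]
}}

```text
time: 16.42
position: [0.5992, 0.0019, 0.3982]
tool_rot: [0.765, 0.644, 0.001, 0.004]
ft_force: [-0.0, -0.7, -4.4]
grip_width: 0.0337
```

Run:
```python
from h import *
snap('scene','s11');snap('wrist','w11');snap('top','t11')
go([.60,.0,.33],-.1745)
```

```text
t 16.57 pos [0.5996 0.0014 0.3992] psi -0.171 tilt 0.0106 grip 0.0334 F [-0.06 -1.05 -4.01]
shift [-0.001  -0.      0.0692] turn 0.0031
```

View pics/s11.png

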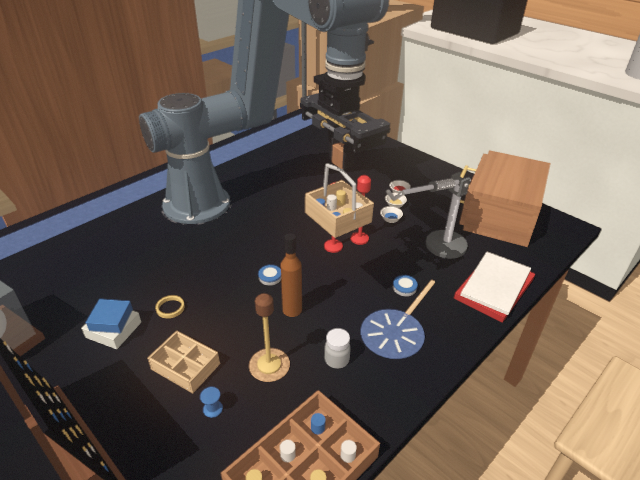

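View pics/w11.png

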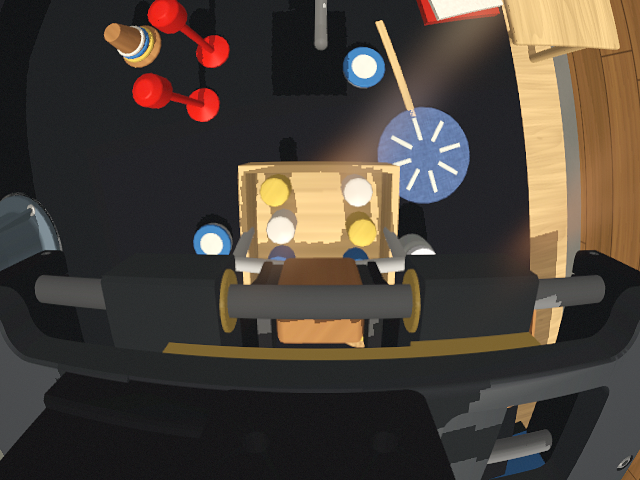

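View pics/t11.png

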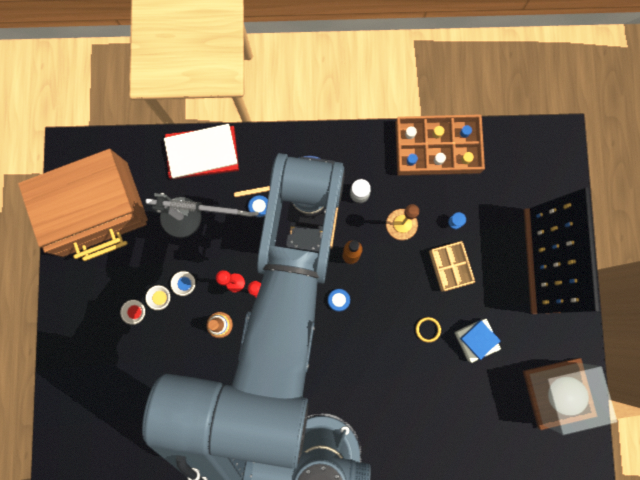

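The caddy is level. In the wrist view the arm runs straight up the picture at x≈320, so it is parallel to the caddy's x axis and in line with it. I descend and stop just short of the tip.

Run:
```python
from h import *
go([.6114,.0658,.317],-.1745)
c=load('wrist')
for uv in [(320,45),(320,20),(320,5)]: print(wonz(c,uv,.27).round(4))
```

```text
t 16.57 pos [0.5996 0.0014 0.3992] psi -0.171 tilt 0.0106 grip 0.0334 F [-0.06 -1.05 -4.01]
shift [ 0.0658 -0.0001  0.0819] turn 0.0031
[0.6252 0.1411 0.27  ]
[0.6289 0.1621 0.27  ]
[0.6312 0.1752 0.27  ]
```

Call:
{"method": "send_rows", "body": {
  "steps": [0.025,0.005,0,0.02,0,0.025,0.015,0,0.045,0.003,0.025,0.03,0,0.065,0.003,0.025,0.045,0,0.077,0.003,0.025,0.058,0,0.082,0.003,0.025,0.065,0,0.082,0.003,0.025,0.066,0,0.082,0.003,0.025,0.066,0,0.082,0.003]
}}

```text
time: 17.58
position: [0.6119, 0.0658, 0.3176]
tool_rot: [0.766, 0.643, 0.002, 0.006]
ft_force: [-0.8, -0.5, -3.7]
grip_width: 0.0338
```

Run:
```python
from h import *
c=snap('scene','s12');snap('wrist','w12')
cv2.imwrite('pics/s12z.png',cv2.resize(c['color'][100:270,290:490,::-1],None,fx=4,fy=3.5,interpolation=cv2.INTER_CUBIC))
go([.6114,.0658,.317],-.1745)
P=cloud(c)
# bail / grip / tip points
m=(P[...,2]>.2)&(P[...,1]>.0)&(P[...,1]<.16)&(P[...,0]>.52)&(P[...,0]<.72)
g=cv2.cvtColor(c['color'],cv2.COLOR_RGB2HSV)
wood=m&(g[...,1]>90)&(g[...,0]<14)&(P[...,2]>.26); q=P[wood];print('grip',len(q),q.min(0).round(3),q.max(0).round(3),q.mean(0).round(4))
rim=m&(P[...,2]<.26)&(g[...,1]>50);q=P[rim];print('rim z',np.percentile(q[:,2],[50,90,98]).round(4),cv2.minAreaRect(q[:,:2].astype(np.float32)))
st=m&(g[...,1]<40);q=P[st];print('steel',len(q))
for a in np.arange(.03,.16,.01):
    s=q[(q[:,1]>=a)&(q[:,1]<a+.01)]
    if len(s):print(a.round(2),len(s),s.min(0).round(3),s.max(0).round(3))
```

```text
t 17.68 pos [0.6117 0.0656 0.3174] psi -0.175 tilt 0.0116 grip 0.0338 F [-0.24  0.49 -3.2 ]
shift [ 0.0002 -0.0004  0.0004] turn -0.0002
grip 236 [0.556 0.036 0.313] [0.633 0.073 0.485] [0.611  0.057  0.3393]
rim z [0.218  0.2299 0.2319] ((0.6181468963623047, 0.08591356873512268), (0.1481386423110962, 0.11734418570995331), 78.5136947631836)
steel 8592
0.03 1078 [0.521 0.03  0.213] [0.704 0.04  0.679]
0.04 1005 [0.521 0.04  0.209] [0.707 0.05  0.661]
0.05 765 [0.52  0.05  0.208] [0.709 0.06  0.661]
0.06 660 [0.52 0.06 0.2 ] [0.711 0.07  0.661]
0.07 557 [0.521 0.07  0.204] [0.712 0.08  0.661]
0.08 332 [0.521 0.08  0.215] [0.711 0.09  0.661]
0.09 198 [0.521 0.09  0.215] [0.652 0.1   0.661]
0.1 301 [0.556 0.1   0.557] [0.656 0.11  0.67 ]
0.11 721 [0.52  0.11  0.582] [0.657 0.12  0.677]
0.12 50 [0.547 0.12  0.595] [0.654 0.127 0.675]
0.13 13 [0.624 0.135 0.274] [0.632 0.14  0.283]
0.14 19 [0.626 0.14  0.257] [0.634 0.15  0.279]
0.15 11 [0.631 0.15  0.251] [0.636 0.157 0.27 ]
```

View pics/s12z.png

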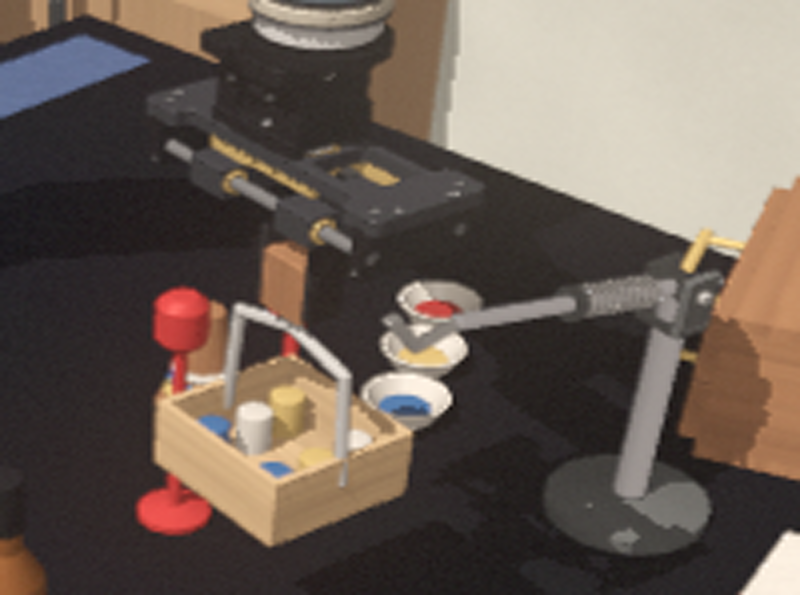

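View pics/w12.png

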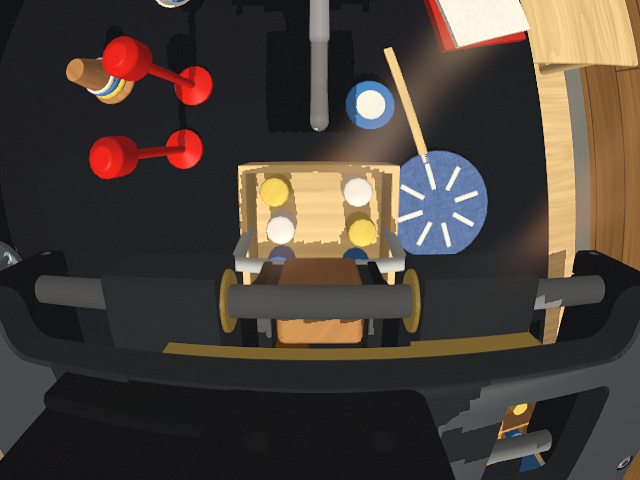

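Run:
```python
from h import *
c=load('scene');P=cloud(c)
m=(P[...,2]>.23)&(P[...,2]<.3)&(P[...,1]>.125)&(P[...,1]<.24)&(P[...,0]>.58)&(P[...,0]<.70)
q=P[m];d=np.array([-.175,-.985]);s=(q[:,:2]-[.669,.389])@d
for a in np.arange(.2,.272,.004):
    k=(s>=a)&(s<a+.004)
    if k.sum():print(a.round(3),k.sum(),q[k,2].min().round(4),q[k,2].mean().round(4),q[k,2].max().round(4),q[k,0].mean().round(4),q[k,1].mean().round(4))
```

```text
0.2 8 0.2499 0.2565 0.261 0.6382 0.1893
0.204 9 0.2548 0.2572 0.2605 0.6367 0.1852
0.208 7 0.2462 0.2532 0.2585 0.6364 0.1811
0.212 5 0.2513 0.2544 0.2566 0.6338 0.1778
0.216 8 0.2506 0.2535 0.2572 0.6346 0.1738
0.22 6 0.2464 0.252 0.2553 0.6344 0.1697
0.224 7 0.2437 0.2506 0.2537 0.6338 0.1658
0.228 5 0.2456 0.2517 0.2566 0.6325 0.1617
0.232 3 0.2443 0.249 0.2514 0.6331 0.1587
0.236 9 0.249 0.2557 0.262 0.6332 0.1545
0.24 9 0.2551 0.2626 0.2702 0.6316 0.1495
0.244 8 0.2603 0.2698 0.2774 0.6297 0.1463
0.248 5 0.2671 0.2721 0.2788 0.6314 0.1419
0.252 10 0.2703 0.277 0.281 0.6292 0.1384
0.256 4 0.2759 0.279 0.2833 0.6265 0.1356
```

The dip shows at 0.231–0.233 m out with z≈0.249, which agrees with the model's (0.628, 0.159, 0.248). Clearances are bail 13 mm over the tip and rim 13 mm below the hook. I advance 95 mm.

Call:
{"method": "send_rows", "body": {
  "steps": [0.025,0.01,0,0,0,0.025,0.025,0,0,0,0.025,0.042,0,0,0,0.025,0.06,0,0,0,0.025,0.075,0,0,0,0.025,0.088,0,0,0,0.025,0.095,0,0,0,0.025,0.095,0,0,0]
}}

```text
time: 18.68
position: [0.6283, 0.1595, 0.3169]
tool_rot: [0.766, 0.643, 0.002, 0.006]
ft_force: [0.4, -0.9, -4.1]
grip_width: 0.0336
```

Run:
```python
from h import *
c=snap('scene','s13');snap('wrist','w13')
cv2.imwrite('pics/s13z.png',cv2.resize(c['color'][100:270,290:490,::-1],None,fx=4,fy=3.5,interpolation=cv2.INTER_CUBIC))
go([.628,.1594,.274],-.1745)
```

```text
t 18.77 pos [0.6282 0.1587 0.3169] psi -0.175 tilt 0.0116 grip 0.0342 F [-0.17 -0.1  -3.84]
shift [ 0.0009 -0.0008  0.0429] turn -0.0006
```

View pics/s13z.png

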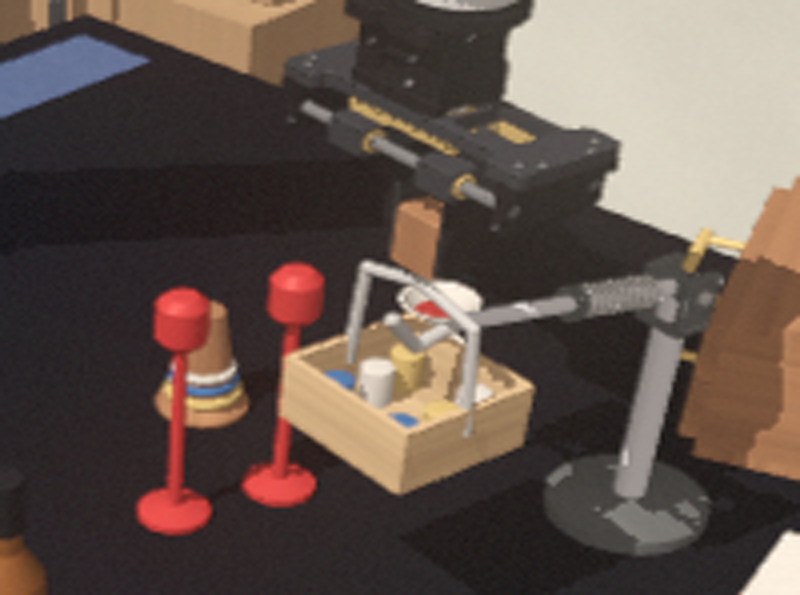

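View pics/w13.png

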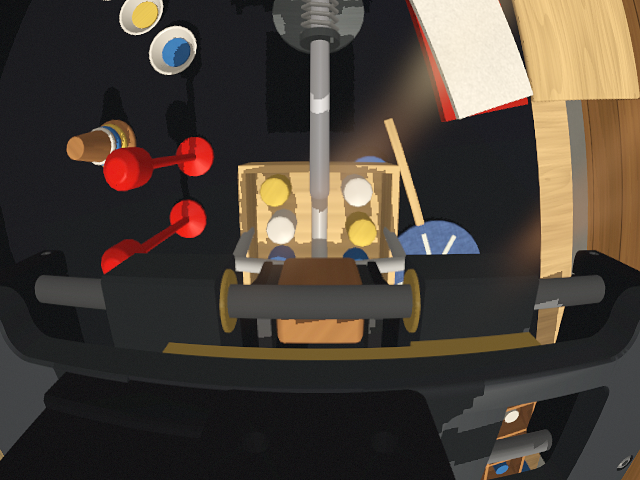

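The arm passes under the bail and lies centred in it (x≈319). I lower to just above contact, then slowly.

Call:
{"method": "send_rows", "body": {
  "steps": [0.025,0,0,0.01,0,0.025,0,0,0.02,0,0.025,0,0,0.03,0,0.025,0,0,0.036,0,0.025,0,0,0.04,0,0.025,0,0,0.044,0,0.025,0,0,0.048,0,0.025,0,0,0.052,0]
}}

```text
time: 19.77
position: [0.6289, 0.1584, 0.265]
tool_rot: [0.766, 0.643, 0.002, 0.006]
ft_force: [0.1, 0.1, -3.3]
grip_width: 0.0334
```

Run:
```python
from h import *
c=snap('scene','s14')
cv2.imwrite('pics/s14z.png',cv2.resize(c['color'][100:270,290:490,::-1],None,fx=4,fy=3.5,interpolation=cv2.INTER_CUBIC))
go([.628,.1594,.22],-.1745)
```

```text
t 19.82 pos [0.6287 0.1584 0.2643] psi -0.175 tilt 0.0115 grip 0.0335 F [-0.07 -0.2  -2.99]
shift [ 0.001  -0.0013  0.0443] turn -0.0005
```

View pics/s14z.png

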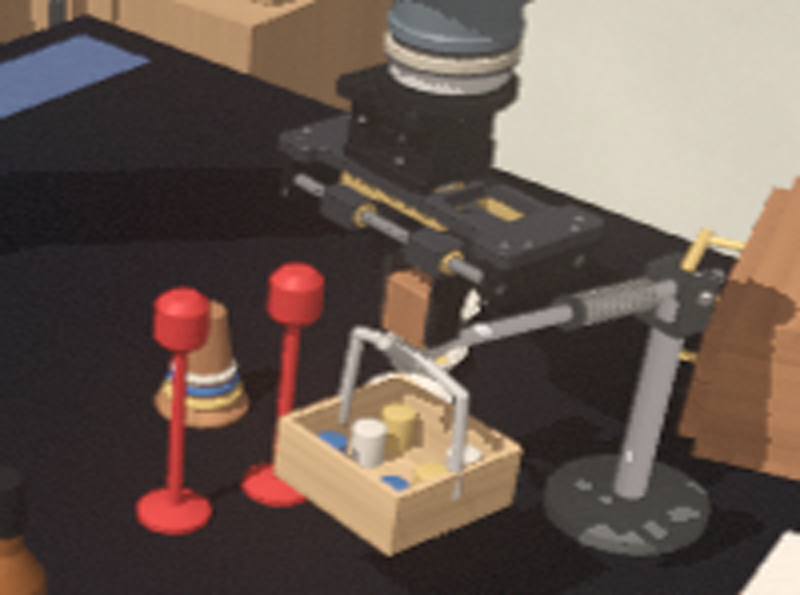

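Call:
{"method": "send_rows", "body": {
  "steps": [0.025,0,0,0.003,0,0.025,0,0,0.006,0,0.025,0,0,0.01,0,0.025,0,0,0.014,0,0.025,0,0,0.018,0,0.025,0,0,0.022,0,0.025,0,0,0.025,0,0.025,0,0,0.025,0]
}}

```text
time: 20.82
position: [0.6289, 0.1583, 0.2391]
tool_rot: [0.766, 0.643, 0.001, 0.005]
ft_force: [-0.5, 0.2, -1.6]
grip_width: 0.0336
```

Run:
```python
from h import *
c=snap('scene','s15')
cv2.imwrite('pics/s15z.png',cv2.resize(c['color'][100:270,290:490,::-1],None,fx=4,fy=3.5,interpolation=cv2.INTER_CUBIC))
go([.628,.1594,.22],-.1745)
```

```text
t 20.88 pos [0.6289 0.1583 0.2393] psi -0.175 tilt 0.0114 grip 0.0335 F [-0.62  0.66 -1.86]
shift [ 0.0011 -0.0013  0.0193] turn -0.0006
```

View pics/s15z.png

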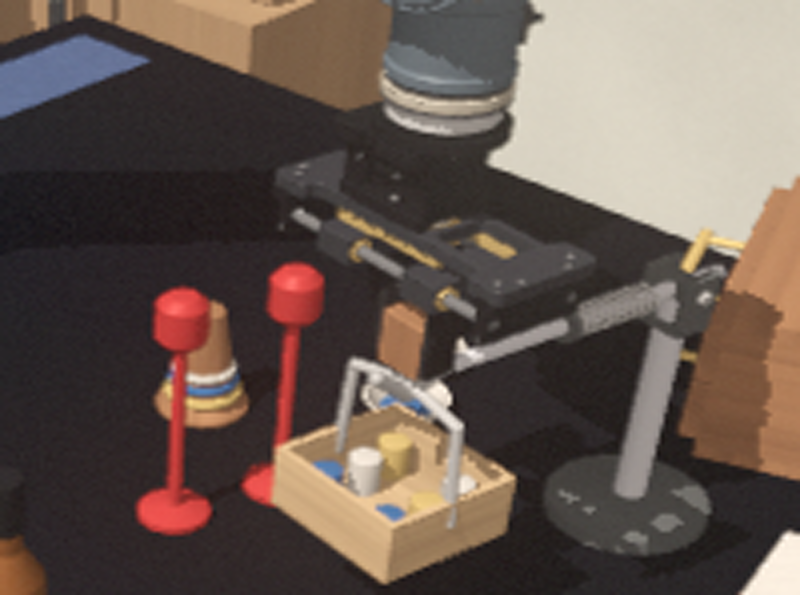

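Call:
{"method": "send_rows", "body": {
  "steps": [0.025,0,0,0.003,0,0.025,0,0,0.006,0,0.025,0,0,0.01,0,0.025,0,0,0.014,0,0.025,0,0,0.018,0,0.025,0,0,0.022,0,0.025,0,0,0.024,0,0.025,0,0,0.024,0]
}}

```text
time: 21.88
position: [0.6292, 0.1589, 0.2153]
tool_rot: [0.766, 0.643, 0.002, 0.005]
ft_force: [-0.5, 5.3, 0.8]
grip_width: 0.0338
```

Call:
{"method": "send_rows", "body": {
  "steps": [0.025,0,0,0,0,0.025,0,0,0,0,0.025,0,0,0,0,0.025,0,0,0,0]
}}

```text
time: 22.38
position: [0.6292, 0.1589, 0.2153]
tool_rot: [0.766, 0.643, 0.002, 0.005]
ft_force: [-0.4, 3.6, -0.3]
grip_width: 0.0339
```

Run:
```python
from h import *
c=snap('scene','s16')
cv2.imwrite('pics/s16z.png',cv2.resize(c['color'][100:270,290:490,::-1],None,fx=4,fy=3.5,interpolation=cv2.INTER_CUBIC))
F=[]
for i in range(6): snap('wrist','w16');F.append(robot.get_obs()['ft_force'])
print(np.mean(F,0).round(2))
go([.628,.1594,.208],-.1745)
P=cloud(c);d=np.array([-.175,-.985]);s=(P[...,:2]-[.669,.389])@d
m=(P[...,2]>.17)&(P[...,2]<.26)&(s>.05)&(s<.2)&(abs((P[...,:2]-[.669,.389])@[.985,-.175])<.02)
q=P[m];ss=s[m]
for a in np.arange(.06,.2,.02):
    k=(ss>=a)&(ss<a+.02)
    if k.sum():print(a.round(2),k.sum(),ss[k].mean().round(3),q[k,2].mean().round(4),q[k,2].max().round(4))
```

```text
[-0.82  4.18  0.64]
t 22.73 pos [0.6292 0.1589 0.2153] psi -0.175 tilt 0.0109 grip 0.0336 F [-1.26  4.03 -0.21]
shift [ 0.0003 -0.0014  0.0073] turn -0.0006
0.06 53 0.07 0.2135 0.223
0.08 38 0.088 0.2121 0.2218
0.1 16 0.104 0.2045 0.2162
0.12 2 0.134 0.2024 0.2028
0.14 3 0.151 0.2032 0.2049
0.16 8 0.171 0.2033 0.2072
0.18 25 0.189 0.2039 0.2074
```

View pics/s16z.png

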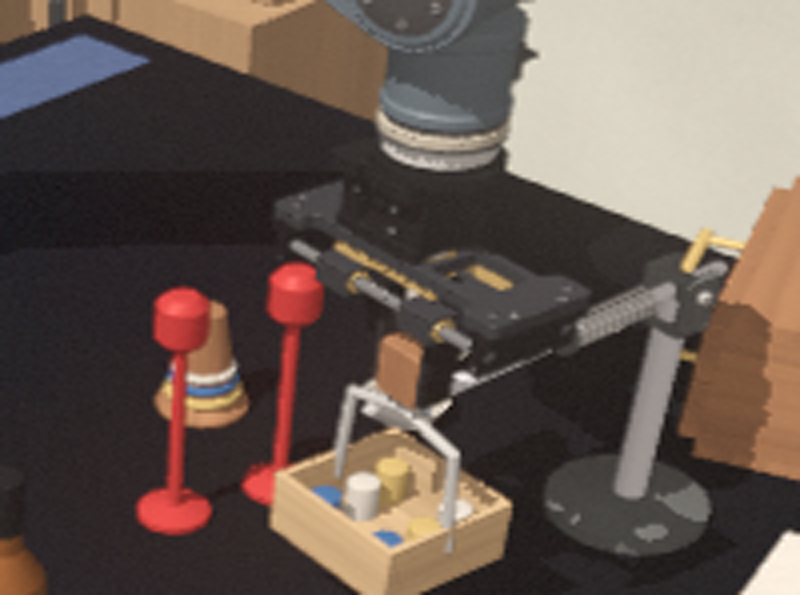

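Vertical load has gone to about zero, but there is a 4 N side push towards the column: the bail is on the outer flank of the V. I ease the tool inwards.

Call:
{"method": "send_rows", "body": {
  "steps": [0.025,0.0005,0,0,0,0.025,0.001,0,0,0,0.025,0.0015,0,0,0,0.025,0.002,0,0,0,0.025,0.002,0,0,0,0.025,0.002,0,0,0]
}}

```text
time: 23.48
position: [0.6296, 0.1606, 0.2153]
tool_rot: [0.766, 0.643, 0.002, 0.005]
ft_force: [-1.1, 0.3, -0.2]
grip_width: 0.0334
```

Run:
```python
from h import *
F=[];M=[]
for i in range(6): snap('wrist','w17');F.append(robot.get_obs()['ft_force']);M.append(robot.get_obs()['moment'])
print(np.mean(F,0).round(2),np.mean(M,0).round(3))
go([.628,.1594,.208],-.1745)
```

```text
[-0.45  0.4   0.2 ] [-0.038  0.185 -0.016]
t 23.77 pos [0.6296 0.1609 0.2153] psi -0.175 tilt 0.0111 grip 0.0336 F [-0.18  0.44  0.72]
shift [-0.0017 -0.0014  0.0073] turn -0.0005
```

View pics/w17.png

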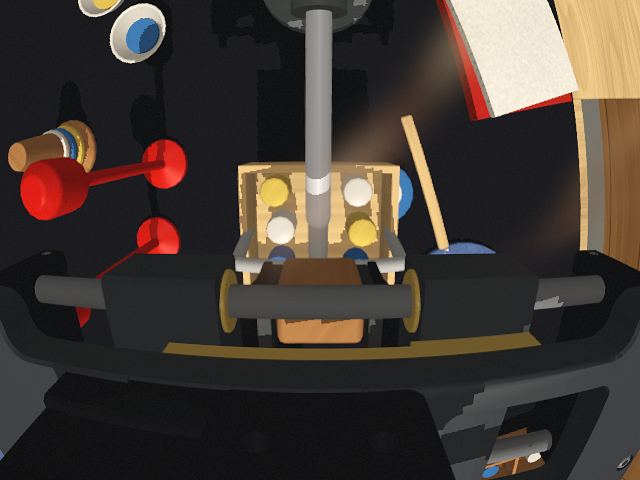

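The forces are now near zero (0.4 N sideways, 0.2 N vertically), so the arm carries the caddy and is at rest while still held. I release gently, force first.

Call:
{"method": "send_rows", "body": {
  "steps": [0.032,0,0,0,0,0.032,0,0,0,0,0.033,0,0,0,0,0.034,0,0,0,0,0.035,0,0,0,0,0.036,0,0,0,0,0.037,0,0,0,0,0.038,0,0,0,0],
  "force": 4
}}

```text
time: 24.78
position: [0.6296, 0.1607, 0.2153]
tool_rot: [0.766, 0.643, 0.002, 0.005]
ft_force: [0.4, 0.2, -0.1]
grip_width: 0.0375
```

Run:
```python
from h import *
F=[]
for i in range(5): snap('wrist','w18');F.append(robot.get_obs()['ft_force'])
print(np.mean(F,0).round(2))
c=snap('scene','s18')
cv2.imwrite('pics/s18z.png',cv2.resize(c['color'][100:270,290:490,::-1],None,fx=4,fy=3.5,interpolation=cv2.INTER_CUBIC))
go([.628,.1594,.208],-.1745)
```

```text
[ 0.15 -0.33 -0.17]
t 25.07 pos [0.6296 0.1608 0.2153] psi -0.175 tilt 0.0111 grip 0.0384 F [-0.01  0.55  0.18]
shift [-0.0017 -0.0014  0.0073] turn -0.0005
```

View pics/s18z.png

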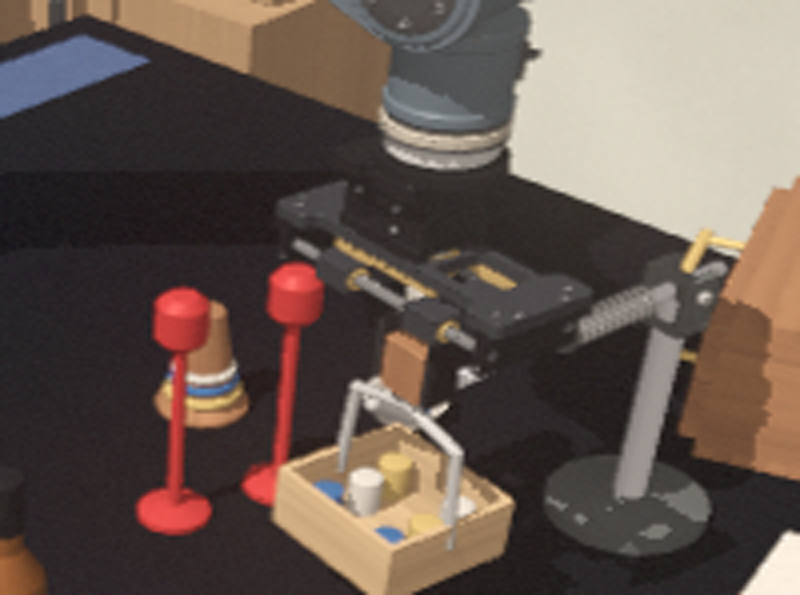

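View pics/w18.png

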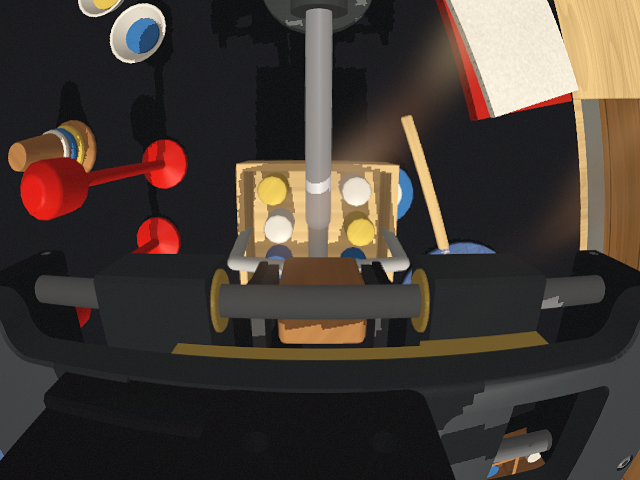

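The caddy hangs by itself, level, and the block is free between the fingers at (322,300). I open fully and rise.

Call:
{"method": "send_rows", "body": {
  "steps": [0.042,0,0,0,0,0.047,0,0,0,0,0.053,0,0,0,0,0.06,0,0,0,0,0.068,0,0,0,0,0.076,0,0,0,0,0.083,0,0,0,0,0.085,0,0,0,0]
}}

```text
time: 26.08
position: [0.6296, 0.1608, 0.2153]
tool_rot: [0.766, 0.643, 0.002, 0.005]
ft_force: [0.4, -0.6, -0.1]
grip_width: 0.0831
```

Call:
{"method": "send_rows", "body": {
  "steps": [0.085,0,0,-0.01,0,0.085,0,0,-0.03,0,0.085,0,0,-0.055,0,0.085,0,0,-0.085,0,0.085,0,0,-0.115,0,0.085,0,0,-0.14,0,0.085,0,0,-0.155,0,0.085,0,0,-0.16,0]
}}

```text
time: 27.08
position: [0.6283, 0.1617, 0.3765]
tool_rot: [0.766, 0.643, 0.003, 0.006]
ft_force: [0.2, -0.0, -0.4]
grip_width: 0.0849
```

Run:
```python
from h import *
for i in range(2): c=snap('scene','s19')
snap('wrist','w19');
cv2.imwrite('pics/s19z.png',cv2.resize(c['color'][150:310,300:500,::-1],None,fx=4,fy=3.7,interpolation=cv2.INTER_CUBIC))
go([.628,.1594,.208],-.1745)
P=cloud(c);d=np.array([-.175,-.985]);s=(P[...,:2]-[.669,.389])@d;l=(P[...,:2]-[.669,.389])@[.985,-.175]
m=(P[...,2]>.15)&(P[...,2]<.26)&(s>.03)&(s<.22)&(abs(l)<.02);q=P[m];ss=s[m]
for a in np.arange(.08,.22,.02):
    k=(ss>=a)&(ss<a+.02)
    if k.sum():print(a.round(2),k.sum(),ss[k].mean().round(3),q[k,2].mean().round(4),q[k,2].max().round(4))
g=cv2.cvtColor(c['color'],cv2.COLOR_RGB2HSV)
w=(P[...,2]>.19)&(P[...,2]<.26)&(g[...,1]>90)&(g[...,0]<14)&(abs(s-.233)<.04)&(abs(l)<.04);q=P[w];print('grip',len(q),q.min(0).round(4),q.max(0).round(4),q.mean(0).round(4))
```

```text
t 27.23 pos [0.6277 0.1616 0.3745] psi -0.175 tilt 0.0099 grip 0.0851 F [-0.11  0.65  0.33]
shift [-0.0015 -0.0009  0.1665] turn -0.0006
0.08 47 0.089 0.2149 0.2229
0.1 71 0.107 0.2123 0.2224
0.12 32 0.13 0.2114 0.2177
0.14 33 0.15 0.2096 0.2149
0.16 30 0.169 0.2091 0.213
0.18 35 0.19 0.2083 0.2143
0.2 21 0.213 0.217 0.253
grip 276 [0.6139 0.146  0.2096] [0.6509 0.1752 0.2562] [0.6358 0.1551 0.2384]
```

View pics/s19z.png

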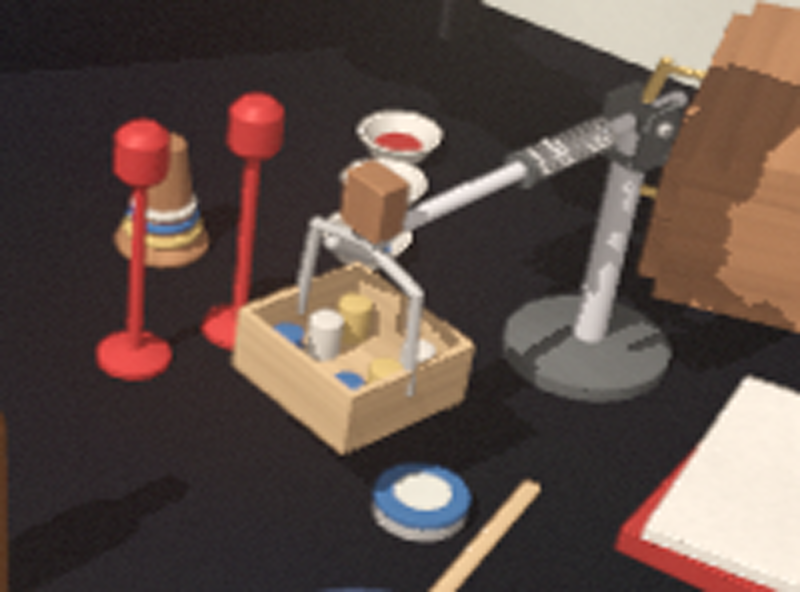

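View pics/s19.png

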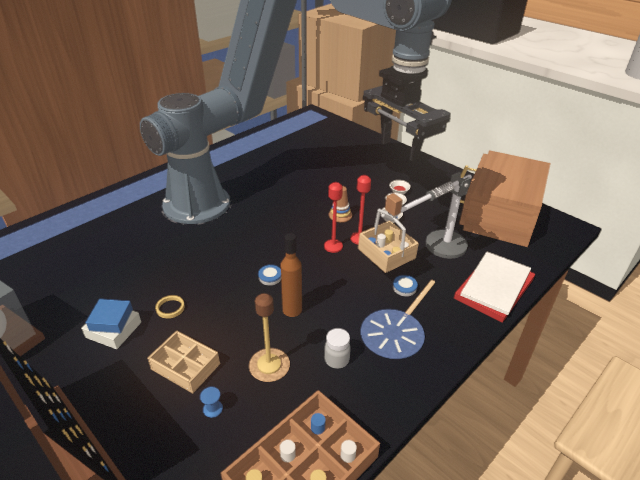

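The caddy hangs free and level in the hook with the arm slightly below level. The stand is upright on the pad at (268,362). I wait a second and check that nothing moves.

Call:
{"method": "send_rows", "body": {
  "steps": [0.085,0,0,-0.01,0,0.085,0,0,-0.01,0,0.085,0,0,-0.01,0,0.085,0,0,-0.01,0,0.085,0,0,-0.01,0,0.085,0,0,-0.01,0,0.085,0,0,-0.01,0,0.085,0,0,-0.01,0]
}}

```text
time: 28.22
position: [0.6276, 0.1617, 0.3845]
tool_rot: [0.766, 0.643, 0.001, 0.005]
ft_force: [-0.2, -0.5, -0.3]
grip_width: 0.085
```

Run:
```python
from h import *
a=load('scene')['color'];b=snap('scene','s20');cc=snap('scene','s21');P=cloud(cc)
for n,box in dict(caddy=(355,430,190,275),stand=(240,300,290,385)).items():
    u0,u1,v0,v1=box;f=lambda x:x[v0:v1,u0:u1].astype(int)
    print(n,'diff',(abs(f(a)-f(cc['color'])).max(-1)>40).sum(),(abs(f(b['color'])-f(cc['color'])).max(-1)>40).sum())
m=(P[...,2]>.16)&(P[...,2]<.22)&(np.hypot(P[...,0]-.635,P[...,1]+.2465)<.05);q=P[m];print('head',len(q),q.min(0).round(3),q.max(0).round(3))
g=cv2.cvtColor(cc['color'],cv2.COLOR_RGB2HSV)
m=(P[...,2]>.09)&(P[...,2]<.16)&(np.hypot(P[...,0]-.63,P[...,1]-.16)<.09)&(g[...,1]>50)
z=P[m][:,2];zt=np.percentile(z,97);r=m&(P[...,2]>zt-.012);q=P[r]
# rim plane
A=np.c_[q[:,:2],np.ones(len(q))];co=np.linalg.lstsq(A,q[:,2],rcond=None)[0];print('rim ztop',zt.round(4),'slope',co[:2].round(3))
go([.6,.1,.4],0)
```

```text
caddy diff 0 0
stand diff 0 0
head 375 [ 0.62  -0.266  0.161] [ 0.656 -0.23   0.216]
rim ztop 0.1311 slope [-0.007 -0.002]
t 28.32 pos [0.6277 0.1617 0.3845] psi -0.175 tilt 0.0099 grip 0.0848 F [-0.73  1.    0.34]
shift [-0.0656 -0.0163 -0.0154] turn -0.1751
```

```bash
python3 -c "
from rig import hand_in
print(hand_in())"
```

```text
the job is handed in; nothing more can be done
None
```

I carried the pin stand upright to the cork pad, then hung the caddy by its bail in the arm's hook, and handed the job in at about 28 s of the 72 s allowed.

- **Pin stand:** it was lowered until it touched the pad, released and left. The wrist picture before release showed its foot centred on the pad to within a few pixels. In the last scene picture it stood upright at about the pad's centre.
- **Lowering the caddy:** partway down, 4 N of sideways force showed the bail riding on the outer flank of the hook. I moved the tool 2 mm towards the column and both forces dropped to about 0 before I let go.
- **Final check:** the caddy hung level with a rim slope under 0.01. The arm was slightly below level, a sink of about 0.25 rad estimated from its slope in the picture. Pictures taken about 1 s apart showed no change at the caddy or the stand. The gripper was well clear.
- **Not measured:** I never read the beam joint or the seat point directly. That the bail lies in the dip is inferred from the pictures, the heights and the forces. I saw no bystander displaced in the scene pictures but did not measure them again.
- **Disagreement:** the two fixed cameras differed by 2–4 mm in x, so I used values between them and checked the grasps with the wrist camera.

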